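# Lay up the crudites: batons sorted by length, tomatoes tipped into the bowl

## Task

Lay up the crudites: put every cucumber baton from the chopping board into the white dish whose grooves are cut for its length, lying flat and lengthwise in a groove (shortest batons in the shortest dish, longest in the longest). Tip all the cherry tomatoes out of the plastic tub into the orange bowl, and stand the empty tub upright back on the middle of its round cork mat. Leave the knife, onion, lemon, pepper mill and pot of dip where they are.

Things in the scene. Friction and masses are not known exactly. Their poses are not given: they have to be found in the camera images.
- baton_s1: cucumber baton of the short length, a rigid bar 80 x 20 x 20 mm, pale green with one dark green skin face; origin at its centre, x along its length. Lies flat on the chopping board at the start (centre 10 mm above the board's top). May be absent (None)
- baton_m1: cucumber baton of the middle length, a rigid bar 105 x 20 x 20 mm, pale green with one dark green skin face; origin at its centre, x along its length. Lies flat on the chopping board at the start (centre 10 mm above the board's top). May be absent (None)
- baton_l1: cucumber baton of the long length, a rigid bar 130 x 20 x 20 mm, pale green with one dark green skin face; origin at its centre, x along its length. Lies flat on the chopping board at the start (centre 10 mm above the board's top). May be absent (None)
- baton_s2: cucumber baton of the short length, a rigid bar 80 x 20 x 20 mm, pale green with one dark green skin face; origin at its centre, x along its length. Lies flat on the chopping board at the start (centre 10 mm above the board's top). May be absent (None)
- baton_m2: cucumber baton of the middle length, a rigid bar 105 x 20 x 20 mm, pale green with one dark green skin face; origin at its centre, x along its length. Lies flat on the chopping board at the start (centre 10 mm above the board's top). May be absent (None)
- baton_l2: cucumber baton of the long length, a rigid bar 130 x 20 x 20 mm, pale green with one dark green skin face; origin at its centre, x along its length. Lies flat on the chopping board at the start (centre 10 mm above the board's top). May be absent (None)
- dish_short: fixed shallow white dish with two parallel straight grooves for 80 mm batons; origin at the centre of its underside, x along the grooves. Each groove is 96 mm long (x) and 42 mm wide, groove centres at y = -23 and +23 mm; floor 4 mm above the origin, rims and middle ridge 4 mm thick, tops 11 mm above the origin; outside 104 x 96 mm. Stands on the worktop
- dish_middle: fixed shallow white dish with two parallel straight grooves for 105 mm batons; origin at the centre of its underside, x along the grooves. Each groove is 121 mm long (x) and 42 mm wide, groove centres at y = -23 and +23 mm; floor 4 mm above the origin, rims and middle ridge 4 mm thick, tops 11 mm above the origin; outside 129 x 96 mm. Stands on the worktop
- dish_long: fixed shallow white dish with two parallel straight grooves for 130 mm batons; origin at the centre of its underside, x along the grooves. Each groove is 146 mm long (x) and 42 mm wide, groove centres at y = -23 and +23 mm; floor 4 mm above the origin, rims and middle ridge 4 mm thick, tops 11 mm above the origin; outside 154 x 96 mm. Stands on the worktop
- board: fixed dark wooden chopping board, 245 (x) x 315 (y) x 15 mm; origin at the centre of its underside
- bowl: fixed orange earthenware bowl, 200 mm across the rim, 85 mm high; origin at the centre of its underside
- mat: fixed round cork mat, 124 mm across, 6 mm thick; origin at the centre of its underside
- tub: loose whitish open pouring tub, 120 (x) x 66 (y) x 60 mm high, walls 3 mm; origin on its underside at mid-length, z up. Rear wall at x = -60 mm; the front slopes out at 40 degrees from the floor (x = 18 mm) to the pouring lip at x = 60 mm, 39 mm high, between upright sides. Grip across the 66 mm width at mid-length. Stands on the mat with the tomatoes in it; 0.12 kg
- tomato1: red cherry tomato, a rigid ball 28 mm in diameter, 12 g; origin at its centre; in the tub at the start
- tomato2: red cherry tomato, a rigid ball 28 mm in diameter, 12 g; origin at its centre; in the tub at the start
- tomato3: red cherry tomato, a rigid ball 28 mm in diameter, 12 g; origin at its centre; in the tub at the start
- tomato4: red cherry tomato, a rigid ball 28 mm in diameter, 12 g; origin at its centre; in the tub at the start
- tomato5: red cherry tomato, a rigid ball 28 mm in diameter, 12 g; origin at its centre; in the tub at the start
- knife: bystander: kitchen knife lying flat, pale handle, 300 mm long, 22 mm high; origin on its underside near the middle, x towards the tip
- onion: bystander: brown onion, 70 mm wide, 72 mm high; origin under its centre
- lemon: bystander: lemon standing on end, 56 mm wide, 55 mm high; origin under its centre
- pepper_mill: bystander: dark wooden pepper mill, 58 mm wide, 158 mm high; origin under its centre
- ramekin: bystander: small blue pot of dip, 72 mm wide, 42 mm high; origin under its centre
Things that resemble listed ones, but are neither listed nor needed, are in the scene too. What is shaped like the baton_s2 but red is not meant.

How it is judged (in metres and radians):
On the way:
1. the tub is tipped over the bowl (angle between tub's own z axis and vertical above 0.5 rad and horizontal distance between tub and bowl below 0.17 m and height (world z) of tub above 0.06 m), for 0.1 s.
At the end, for the whole second after the job is handed in: each baton lies flat on a groove floor of the dish of its length (centre within 12 mm of mid-groove lengthwise, within 0.35 rad, 8 to 16.5 mm above the dish underside); all tomatoes at rest in the bowl below the rim; tub upright (0.08 rad) on the mat, within 45 mm of its centre (x of baton_s1 in the frame of dish_short between -0.012 and 0.012 m and y of baton_s1 in the frame of dish_short between -0.04 and 0.04 m and z of baton_s1 in the frame of dish_short between 0.008 and 0.0165 m and angle between the x axis of each of baton_s1, baton_s2 and the x axis of dish_short, either way round below 0.35 rad and linear speed of each of baton_s1, baton_m1, baton_l1, baton_s2, baton_m2, baton_l2, tub below 0.03 m/s and x of baton_m1 in the frame of dish_middle between -0.012 and 0.012 m and y of baton_m1 in the frame of dish_middle between -0.04 and 0.04 m and z of baton_m1 in the frame of dish_middle between 0.008 and 0.0165 m and angle between the x axis of each of baton_m1, baton_m2 and the x axis of dish_middle, either way round below 0.35 rad and x of baton_l1 in the frame of dish_long between -0.012 and 0.012 m and y of baton_l1 in the frame of dish_long between -0.04 and 0.04 m and z of baton_l1 in the frame of dish_long between 0.008 and 0.0165 m and angle between the x axis of each of baton_l1, baton_l2 and the x axis of dish_long, either way round below 0.35 rad and x of baton_s2 in the frame of dish_short between -0.012 and 0.012 m and y of baton_s2 in the frame of dish_short between -0.04 and 0.04 m and z of baton_s2 in the frame of dish_short between 0.008 and 0.0165 m and x of baton_m2 in the frame of dish_middle between -0.012 and 0.012 m and y of baton_m2 in the frame of dish_middle between -0.04 and 0.04 m and z of baton_m2 in the frame of dish_middle between 0.008 and 0.0165 m and x of baton_l2 in the frame of dish_long between -0.012 and 0.012 m and y of baton_l2 in the frame of dish_long between -0.04 and 0.04 m and z of baton_l2 in the frame of dish_long between 0.008 and 0.0165 m and horizontal distance between each of tomato1, tomato2, tomato3, tomato4, tomato5 and bowl below 0.09 m and z of tomato1 in the frame of bowl between 0 and 0.08 m and linear speed of each of tomato1, tomato2, tomato3, tomato4, tomato5 below 0.08 m/s and z of tomato2 in the frame of bowl between 0 and 0.08 m and z of tomato3 in the frame of bowl between 0 and 0.08 m and z of tomato4 in the frame of bowl between 0 and 0.08 m and z of tomato5 in the frame of bowl between 0 and 0.08 m and horizontal distance between tub and mat below 0.045 m and angle between tub's own z axis and vertical below 0.08 rad and height (world z) of tub below 0.012 m); the robot touches nothing.
It fails at once if a bystander (knife, onion, lemon, pepper mill, pot of dip) is shifted by more than 40 mm (distance of any of knife, onion, lemon, pepper_mill, ramekin from where it was at the start of the episode above 0.04 m).
Of baton_s1, baton_m1, baton_l1, baton_s2, baton_m2, baton_l2 only 5 to 6 are there at a start; the rules pass over those that are not, and their reading is None.
At some moment in a run one of baton_s1, baton_m1, baton_l1, baton_s2, baton_m2, baton_l2 may be knocked a few centimetres aside while the robot is not near it.
It also fails if it takes over 210 s, if anything falls off the work surface, if the arm or the gripper's body presses on something with over 40 N, if the wrist force passes 120 N, or if a joint passes its speed limit or range.

## Robot

A 6-joint arm with a two-finger parallel gripper is mounted at the origin on the work surface. World frame = base frame: x ahead of the robot, y to its left, z up, the work surface at z = 0. Lengths are in m, angles in degrees, forces in N, time in s.
With the tool pointing down it reaches from about 0.275 to 0.75 m from the base axis. Payload 10.2 kg.
Tool frame: the origin (TCP) lies midway between the tips of the shut fingers; the grasp point (between the pads) lies 19 mm behind it (manip.pinch_z is the distance from the TCP to the grasp point, in m); z points along the fingers, y is the line along which they close (so a half turn about z gives the same grasp; the last joint's range is limited). The gripper opens to 85 mm and grips with 20 to 120 N. Pads are 22 mm wide; open, the fingers measure 114 mm over their backs; the gripper's body (76 mm by 85 mm) begins 54 mm behind the grasp point. The pads swing forward as they close: fully open they stand 13 mm farther back than shut.
Start: joints at [-80.065, 17.928, 85.812, -0, 76.261, -12.8], TCP at [0.203, -0.484, 0.2] pointing down, gripper open.
Joint ranges: [-168.41, 168.41], [-55.51, 124.54], [10.69, 146.95], [-70.63, 250.63], [1, 178], [-165.06, 165.06]. Speed limits (degrees/s): [136.94, 136.94, 172.46, 180, 180, 180].

## Interface

Orientations are given as a 3x3 rotation matrix whose columns are the frame's x, y, z axes.
In Python, from workcell import observe, cams, order, manip gives the robot as it stands.
- The arm moves only by the tool move_arm, never from a script. Its argument "rows" is text: rows parted by semicolons, each of 5 numbers parted by spaces: the shift along the tool's x, y, z in cm, then the turn about the tool's z in degrees, then the finger opening in cm, from 0 to 8.54. A call has 1 to 12 rows; each row is the pose to reach, as a shift and turn from the pose commanded when the call began, along the tool's axes at that moment; what a row does not reach only later rows make up. A row lasts 1/10 s, in which the tool goes at most 50 mm and 8.59 degrees, less where a joint would pass 70% of its speed; a pose out of reach is approached as far as the arm can. A call with a gripper value outside its range is refused whole. The fingers move at their own pace and stop on an object; "squeeze" is the grip in N (left out, the last holds). Time passes only in rows, so rows that repeat a pose let the fingers close. It gives the time, the measured TCP pose, the force, the opening and the grip force at its end, in the units of the state.
- observe(): the state, without advancing time (a new reading comes with each control period).
- cams.capture(name): name is "side" or "top"; returns the picture (420x560x3 uint8, red, green, blue); there is no depth.
- cams.camera_info(name): a dict with "K" (3x3 intrinsics, pixels), "world_to_cam" (4x4, takes a point from world to camera coordinates). Camera axes: x right, y down, z forward; pixel columns grow to the right and rows downward; lengths in m; the calibration is good to about 2 mm. A picture is of the moment at which its call begins. camera_info takes no time and is no camera call.
- order.hand_in(): hands the job in; it is judged then, once.
The state is a dict: "t": time; "joint_pos": joint angles; "qd": joint speeds; "joint_torque": joint torques, N m; "position": TCP position; "orientation": TCP orientation; "force": force on the tool from outside, world axes, zero at the start; "ft_torque": the same for the moment, N m; "grip_width": finger opening in m; "grip_force": force on a finger pad.
Only numpy, scipy, OpenCV 4.12 (cv2) and the standard library are available. Lean on these libraries where they do the work, as an engineer would, in place of code of your own. Each camera call takes 0.05 s, during which the arm holds its last target. There are 200 camera calls.

## Working session

There is one attempt and no reset: what is moved stays moved. The work goes in short steps, Python scripts to look and compute and a tool call to move; the robot and the scene stay as the last step left them, time stands still between calls to the robot, and variables do not carry over. Pictures are saved under pics/ and viewed, at most 14 in all, crops included, and the job is handed in when it is done.

Besides the shell and the picture viewer there is one more tool, called after "Emit:" by a JSON object that holds its "method" and its "body", one argument or row to a line. move_arm: Moves the arm, as the interface text tells. Its arguments: {"type":"object","properties":{"rows":{"type":"string"},"squeeze":{"type":"number"}},"required":["rows"]}

```bash
mkdir -p pics; ls; python3 - <<'E'
from workcell import observe,cams,order,manip
import cv2,numpy as np
for n in("top","side"):
    im=cams.capture(n); cv2.imwrite(f"pics/{n}0.png",im[:,:,::-1]); 
    i=cams.camera_info(n); print(n,np.round(i["K"],1).tolist(),np.round(i["world_to_cam"],3).tolist())
s=observe(); print(s["t"],s["position"],np.round(s["orientation"],3).tolist(),s["grip_width"])
print([a for a in dir(manip) if a[0]!='_'])
E
```

```text
pics
top [[457.5, 0.0, 276.5], [0.0, 457.5, 215.2], [0.0, 0.0, 1.0]] [[0.017, -1.0, 0.016, 0.013], [-0.986, -0.019, -0.168, 0.576], [0.168, -0.012, -0.986, 1.347], [0.0, 0.0, 0.0, 1.0]]
side [[394.0, 0.0, 278.2], [0.0, 394.0, 206.2], [0.0, 0.0, 1.0]] [[-0.867, -0.498, 0.016, 0.516], [-0.4, 0.678, -0.617, 0.235], [0.296, -0.541, -0.787, 0.8], [0.0, 0.0, 0.0, 1.0]]
0.1 [ 0.20283351 -0.48396386  0.19989164] [[0.922, 0.386, -0.0], [0.386, -0.922, 0.001], [0.0, -0.001, -1.0]] 0.08539275937277294
['PlanningError', 'pinch_z']
```

View pics/top0.png

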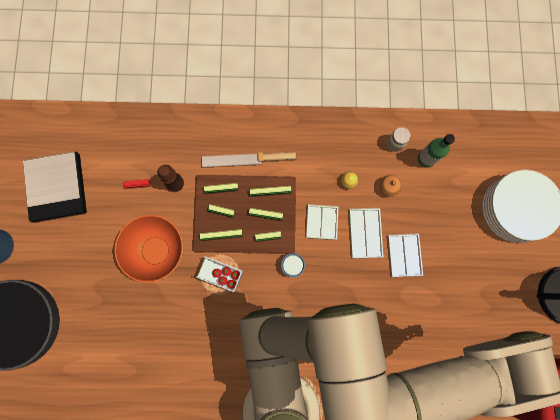

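View pics/side0.png

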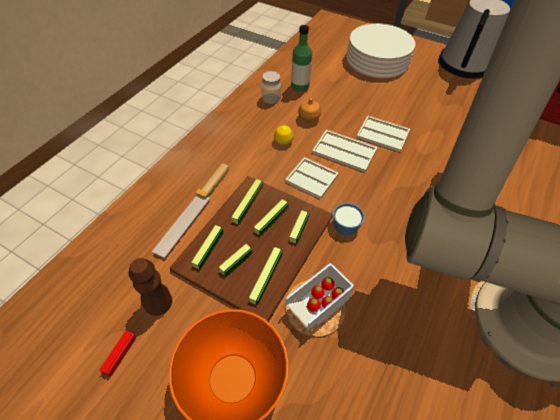

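Top view: six batons on the board at about (221,188), (270,190), (221,211), (265,214), (221,235) and (267,237). The dishes are near (322,222), (366,233) and (405,255), the tub with its tomatoes is at (220,273) on the mat, and the bowl is at (148,249). The look-alike is the red bar at (136,184) (top) and (118,354) (side). It is off the board and red, so I exclude it.

```bash
cat > h.py <<'E'
import numpy as np,cv2
from workcell import observe,cams
I={n:cams.camera_info(n) for n in("top","side")}
P={n:np.array(i["K"])@np.array(i["world_to_cam"])[:3] for n,i in I.items()}
def ray(n,uv):
    W=np.array(I[n]["world_to_cam"]);R=W[:3,:3];c=-R.T@W[:3,3]
    return c,R.T@np.linalg.inv(I[n]["K"])@np.array([uv[0],uv[1],1.])
def onz(n,uv,z):
    c,d=ray(n,uv);return c+d*(z-c[2])/d[2]
def tri(a,b):
    X=cv2.triangulatePoints(P["top"],P["side"],np.array(a,float).reshape(2,1),np.array(b,float).reshape(2,1)).ravel();return X[:3]/X[3]
def proj(n,X):
    p=P[n]@np.append(X,1);return p[:2]/p[2]
def blobs(m,lo,hi):
    cs,_=cv2.findContours(m.astype(np.uint8),cv2.RETR_EXTERNAL,cv2.CHAIN_APPROX_NONE)
    return [c for c in cs if lo<cv2.contourArea(c)<hi]
def green(im):
    h=cv2.cvtColor(im,cv2.COLOR_RGB2HSV).astype(int);return (h[...,0]>27)&(h[...,0]<75)&(h[...,1]>60)
def hull_rect_plane(n,c,z):
    q=np.array([onz(n,p,z)[:2] for p in c.reshape(-1,2)],np.float32)*1000
    (x,y),(w,h),a=cv2.minAreaRect(q)
    if w<h:w,h,a=h,w,a+90
    return np.array([x,y])/1000,w,h,(a+90)%180-90
E
python3 - <<'E'
from h import *
top,side=cams.capture("top"),cams.capture("side")
def mid(c):
    M=cv2.moments(c);return np.array([M["m10"]/M["m00"],M["m01"]/M["m00"]])
B={"top":[c for c in blobs(green(top),60,900) if 180<mid(c)[0]<300 and 170<mid(c)[1]<260],
 "side":[c for c in blobs(green(side),80,1200) if 170<mid(c)[0]<340 and 170<mid(c)[1]<310]}
print({k:len(v) for k,v in B.items()})
for c in B["top"]:
    g=proj("side",onz("top",mid(c),.025))
    d=min(B["side"],key=lambda e:np.linalg.norm(mid(e)-g))
    X=tri(mid(c),mid(d)); xy,w,h,a=hull_rect_plane("top",c,.03); x2,w2,h2,a2=hull_rect_plane("side",d,.03)
    print(np.round(mid(c)),"X",np.round(X,4),"match",np.round(np.linalg.norm(mid(d)-g),1),"top",np.round(xy,3),round(w),round(h),round(a,1),"side",np.round(x2,3),round(w2),round(h2),round(a2,1))
# white dishes/tub
for n,im in(("top",top),("side",side)):
    h=cv2.cvtColor(im,cv2.COLOR_RGB2HSV).astype(int)
    m=(h[...,1]<60)&(h[...,2]>150)
    m=cv2.morphologyEx(m.astype(np.uint8),cv2.MORPH_CLOSE,np.ones((5,5)))
    for c in blobs(m,300,4000):
        xy,w,hh,a=hull_rect_plane(n,c,.011)
        print(n,"white",np.round(mid(c)),np.round(xy,4),round(w),round(hh),round(a,1))
    m=(h[...,0]<12)&(h[...,1]>150)&(h[...,2]>110)
    for c in blobs(m,800,20000):print(n,"or",cv2.boundingRect(c),cv2.contourArea(c))
E
```

```text
{'top': 6, 'side': 6}
[268. 236.] X [0.5135 0.0489 0.0262] match 0.3 top [0.513 0.049] 79 19 -81.7 side [0.513 0.05 ] 91 22 -82.0
[221. 235.] X [0.5152 0.1941 0.0244] match 0.3 top [0.515 0.194] 127 20 -83.1 side [0.514 0.193] 137 22 -82.8
[265. 214.] X [0.5825 0.0583 0.0269] match 0.5 top [0.582 0.058] 104 21 81.0 side [0.581 0.058] 114 25 82.1
[221. 211.] X [0.5897 0.1961 0.0285] match 0.9 top [0.59  0.196] 80 20 76.9 side [0.589 0.195] 85 28 77.5
[270. 191.] X [0.6582 0.0459 0.0201] match 1.4 top [0.656 0.045] 127 22 -83.8 side [0.655 0.046] 139 25 -84.1
[220. 188.] X [0.6613 0.2002 0.0279] match 0.7 top [0.661 0.2  ] 104 22 -82.3 side [0.661 0.199] 112 26 -83.0
top white [219. 274.] [0.3964 0.1949] 123 70 70.0
top white [405. 255.] [ 0.4649 -0.3786] 131 96 3.8
top white [366. 233.] [ 0.5315 -0.2569] 154 96 2.7
top white [322. 222.] [ 0.5635 -0.1193] 104 96 -2.8
top white [527. 205.] [ 0.6324 -0.7678] 226 211 -5.0
top white [229. 160.] [0.7573 0.1719] 185 32 -85.8
top white [ 51. 179.] [0.6837 0.7365] 161 151 -78.5
top white [28. 89.] [0.9972 0.8514] 129 93 66.1
top white [530.  10.] [ 1.2969 -0.8229] 105 98 1.6
top white [401.  10.] [ 1.2833 -0.392 ] 108 104 1.6
top white [77. 51.] [1.1101 0.6967] 395 198 21.1
top or (211, 222, 94, 31) 1207.5
top or (76, 211, 116, 114) 4393.5
top or (196, 163, 130, 58) 2957.0
side white [311. 303.] [0.4027 0.1662] 139 73 70.2
side white [348. 216.] [ 0.4302 -0.0487] 62 61 7.4
side white [179. 227.] [0.7579 0.1687] 189 32 -86.0
side white [312. 177.] [ 0.5637 -0.1198] 103 96 -2.8
side white [361. 142.] [ 0.5036 -0.318 ] 214 213 -87.5
side white [382.  41.] [ 0.6461 -0.8568] 237 235 65.6
side white [491.   6.] [ 0.3542 -1.3388] 158 121 31.9
side or (171, 311, 116, 109) 10149.0
side or (174, 192, 158, 128) 8101.5
```

```bash
python3 - <<'E'
import cv2,numpy as np
a=cv2.resize(cv2.imread("pics/top0.png")[165:305,185:430],None,fx=3.2,fy=3.2,interpolation=cv2.INTER_CUBIC);cv2.imwrite("pics/c1.png",a)
E
```

```text
(no output)
```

View pics/c1.png

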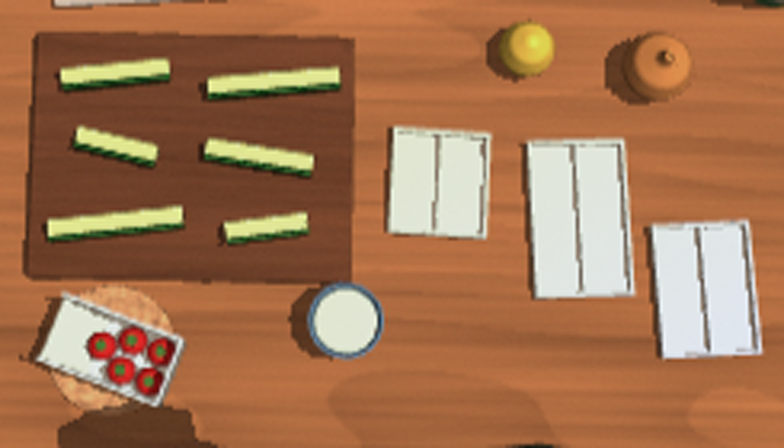

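The crop confirms six green batons and three dishes (crop 440,182 short; 580,218 long; 706,290 middle). The tub lip faces left, towards the bowl. Next I measure the bowl, mat and tub, and plan the first reach.

```bash
cat > p.py <<'E'
import sys,numpy as np
from workcell import observe
x,y,z,yaw=map(float,sys.argv[1:5]);s=observe();R=np.array(s["orientation"]);p=np.array(s["position"])
d=R.T@(np.array([x,y,z])-p)*100;cur=np.degrees(np.arctan2(R[1,0],R[0,0]))
print("t",round(s["t"],1),"at",np.round(p,4),"yaw",round(cur,1),"q6",round(s["joint_pos"][5]),"w",round(s["grip_width"]*100,2),"-> shift",np.round(d,2),"turn",round((cur-yaw+180)%360-180,1))
E
python3 p.py 0.5135 0.049 0.1 98.3
python3 - <<'E'
from h import *
for n in("top","side"):
    im=cv2.imread(f"pics/{n}0.png")[:,:,::-1].copy();h=cv2.cvtColor(im,cv2.COLOR_RGB2HSV).astype(int)
    u,v=(148,249) if n=="top" else (232,378)
    print(n,"bowl hsv",h[v,u],"rim",h[v-20,u-25],"wood",h[300,120] if n=="top" else h[330,60],"cork",h[258,225] if n=="top" else h[324,330])
    m=(h[...,0]<11)&(h[...,1]>215)
    m=cv2.morphologyEx(m.astype(np.uint8),cv2.MORPH_OPEN,np.ones((3,3)))
    c=max(blobs(m,800,30000),key=cv2.contourArea);hl=cv2.convexHull(c);print(cv2.boundingRect(c))
    if n=="top":
        q=np.array([onz(n,p,.085)[:2] for p in hl.reshape(-1,2)],np.float32)
        print("bowl",cv2.minEnclosingCircle(q))
    w=((h[...,1]<60)&(h[...,2]>120)).astype(np.uint8);w=cv2.morphologyEx(w,cv2.MORPH_CLOSE,np.ones((9,9)))
    t=(219,274) if n=="top" else (318,297)
    for c in blobs(w,300,6000):
        if cv2.pointPolygonTest(c,t,False)>=0:
            print("tub quad",cv2.approxPolyDP(cv2.convexHull(c),4,True).reshape(-1,2).tolist())
for n,b in(("top",(190,250,250,302)),("side",(280,260,360,340))):
    im=cv2.imread(f"pics/{n}0.png")[b[1]:b[3],b[0]:b[2]];cv2.imwrite(f"pics/t_{n}.png",cv2.resize(im,None,fx=6,fy=6,interpolation=cv2.INTER_CUBIC))
a,b=cv2.imread("pics/t_top.png"),cv2.imread("pics/t_side.png")
o=np.zeros((480,840,3),np.uint8);o[:312,:360]=a;o[:480,360:]=b;cv2.imwrite("pics/tub.png",cv2.resize(o,(784,448)))
E
```

```text
t 0.2 at [ 0.2029 -0.4841  0.2001] yaw 22.7 q6 -13 w 8.53 -> shift [ 49.25 -37.15  10.04] turn -75.6
top bowl hsv [ 10 192 219] rim [  9 195 208] wood [ 11 162 168] cork [ 13 137 219]Traceback (most recent call last):
  File "<stdin>", line 8, in <module>
ValueError: max() iterable argument is empty
```

Emit:
{"method": "move_arm", "body": {
  "rows": "49.25 -37.15 10 -75.6 5;49.25 -37.15 10 -75.6 5;49.25 -37.15 10 -75.6 5;49.25 -37.15 10 -75.6 5;49.25 -37.15 10 -75.6 5;49.25 -37.15 10 -75.6 5;49.25 -37.15 10 -75.6 5;49.25 -37.15 10 -75.6 5;49.25 -37.15 10 -75.6 5;49.25 -37.15 10 -75.6 5;49.25 -37.15 10 -75.6 5;49.25 -37.15 10 -75.6 5",
  "squeeze": 30
}}

```text
t: 1.4
position: [0.5018, 0.0296, 0.104]
orientation: [[-0.145, 0.989, 0.0], [0.989, 0.145, -0.0], [-0.0, 0.0, -1.0]]
force: [1.0, -1.6, 1.0]
grip_width: 0.05
grip_force: 0.0
```

```bash
python3 p.py 0.5135 0.049 0.028 98.3
python3 - <<'E'
from h import *
q={}
for n in("top","side"):
    im=cv2.imread(f"pics/{n}0.png")[:,:,::-1].copy();h=cv2.cvtColor(im,cv2.COLOR_RGB2HSV).astype(int)
    if n=="top":
        m=(h[...,0]<11)&(h[...,1]>180)&(h[...,2]>140)
        m=cv2.morphologyEx(m.astype(np.uint8),cv2.MORPH_OPEN,np.ones((5,5)))
        for c in blobs(m,1500,9000):
            x,y,r=cv2.minEnclosingCircle(np.array([onz(n,p,.085)[:2] for p in c.reshape(-1,2)],np.float32))[0]+(0,);print("bowl?",cv2.boundingRect(c),x,y,cv2.minEnclosingCircle(np.array([onz(n,p,.085)[:2] for p in c.reshape(-1,2)],np.float32))[1])
    w=((h[...,1]<60)&(h[...,2]>120)).astype(np.uint8);w=cv2.morphologyEx(w,cv2.MORPH_CLOSE,np.ones((9,9)))
    t=(219,274) if n=="top" else (318,297)
    for c in blobs(w,300,6000):
        if cv2.pointPolygonTest(c,t,False)>=0:
            print(n,"tub quad",cv2.approxPolyDP(cv2.convexHull(c),4,True).reshape(-1,2).tolist())
ims=[cv2.resize(cv2.imread(f"pics/{n}0.png")[b[1]:b[3],b[0]:b[2]],(390,390),interpolation=cv2.INTER_CUBIC) for n,b in(("top",(190,245,250,305)),("side",(280,260,360,340)))]
cv2.imwrite("pics/tub.png",np.hstack(ims))
E
```

```text
t 1.4 at [0.5018 0.0296 0.104 ] yaw 98.3 q6 -18 w 5.0 -> shift [1.75 1.44 7.6 ] turn 0.0
bowl? (115, 215, 61, 62) 0.4698912799358368 0.4112692177295685 0.09599974006414413
top tub quad [[205, 257], [242, 271], [234, 291], [196, 277]]
side tub quad [[330, 263], [353, 286], [307, 327], [286, 304], [286, 297]]
```

View pics/tub.png

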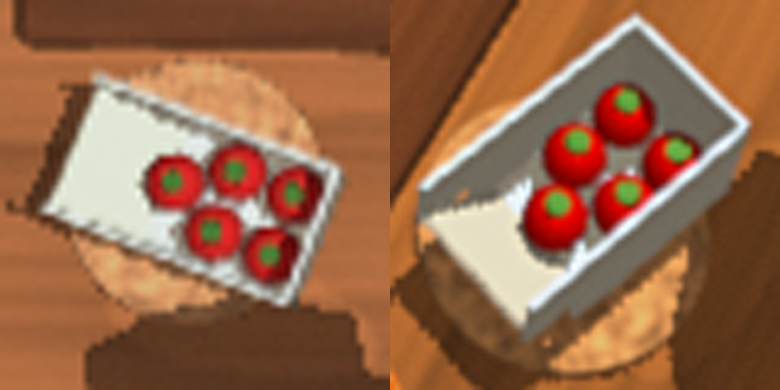

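The tub crop shows five tomatoes on the floor at the rear, and the sloped front runs up-left towards the bowl. Now I refine over the first baton.

Emit:
{"method": "move_arm", "body": {
  "rows": "1.75 1.45 4.5 0 5;1.75 1.45 4.5 0 5;1.75 1.45 4.5 0 5"
}}

```text
t: 1.7
position: [0.5125, 0.047, 0.059]
orientation: [[-0.146, 0.989, -0.002], [0.989, 0.146, 0.0], [0.0, -0.002, -1.0]]
force: [0.1, -1.1, 0.1]
grip_width: 0.0499
grip_force: 0.0
```

```bash
python3 p.py 0.5135 0.049 0.028 98.3
```

```text
t 1.7 at [0.5125 0.047  0.059 ] yaw 98.4 q6 -16 w 4.99 -> shift [0.19 0.13 3.1 ] turn 0.1
```

Emit:
{"method": "move_arm", "body": {
  "rows": "0.1 0.1 3.1 0 5;0.1 0.1 3.1 0 5;0.1 0.1 3.1 0 1;0.1 0.1 3.1 0 1;0.1 0.1 3.1 0 1;0.1 0.1 3.1 0 1;0.1 0.1 3.1 0 1;0.1 0.1 -2 0 1;0.1 0.1 -4 0 1;0.1 0.1 -4 0 1"
}}

```text
t: 2.7
position: [0.5155, 0.0479, 0.1025]
orientation: [[-0.145, 0.989, 0.006], [0.989, 0.145, -0.001], [-0.002, 0.006, -1.0]]
force: [-0.4, 0.1, -0.5]
grip_width: 0.0098
grip_force: 0.0
```

```bash
python3 p.py 0.5620 -0.0963 0.09 -2.8; python3 p.py 0.5635 -0.1193 0.09 -2.8
```

```text
t 2.7 at [0.5155 0.0479 0.1025] yaw 98.3 q6 -16 w 0.98 -> shift [-14.94   2.5    1.29] turn 101.1
t 2.7 at [0.5155 0.0479 0.1025] yaw 98.3 q6 -16 w 0.98 -> shift [-17.23   2.32   1.29] turn 101.1
```

```bash
cat > b.py <<'E'
from h import *
# batons on board: top & side blobs
top,side=cams.capture("top"),cams.capture("side")
def mid(c):
    M=cv2.moments(c);return np.array([M["m10"]/M["m00"],M["m01"]/M["m00"]])
S=[c for c in blobs(green(side),60,1500)]
for c in blobs(green(top),60,900):
    m=mid(c)
    if not(150<m[0]<440 and 160<m[1]<300):continue
    g=proj("side",onz("top",m,.025));d=min(S,key=lambda e:np.linalg.norm(mid(e)-g))
    xy,w,h,a=hull_rect_plane("top",c,.03)
    print(np.round(m),"tri",np.round(tri(m,mid(d)),4),"match",round(np.linalg.norm(mid(d)-g),1),"top",np.round(xy,4),round(w),round(h),round(a,1))
import sys
if len(sys.argv)>1:cv2.imwrite(f"pics/{sys.argv[1]}.png",np.hstack([cv2.resize(x[130:330,150:440] if k==0 else x[100:350,160:450],(390,300)) for k,x in enumerate((top,side))])[:,:,::-1])
E
python3 b.py a1
```

```text
[217. 235.] tri [0.5106 0.203  0.0407] match 4.1 top [0.5126 0.2031] 109 19 -83.2
[221. 211.] tri [0.5896 0.1962 0.0289] match 1.0 top [0.5895 0.1959] 80 20 77.7
[270. 191.] tri [0.6586 0.045  0.0193] match 1.6 top [0.6561 0.0449] 126 22 -84.2
[220. 188.] tri [0.6612 0.2002 0.0281] match 0.8 top [0.6615 0.1995] 104 21 -81.9
```

View pics/a1.png

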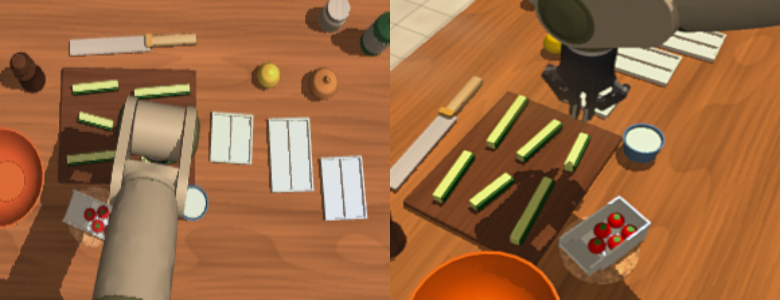

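The picture shows the baton still at (577,150) and untouched, so the fingers closed just above it. I go lower.

Emit:
{"method": "move_arm", "body": {
  "rows": "0.1 0 4 0 4;0.1 0 6 0 4;0.1 0 8.2 0 4;0.1 0 8.2 0 4;0.1 0 8.2 0 1;0.1 0 8.2 0 1;0.1 0 8.2 0 1;0.1 0 8.2 0 1;0.1 0 8.2 0 1;0.1 0 8.2 0 1"
}}

```text
t: 3.8
position: [0.5137, 0.049, 0.0176]
orientation: [[-0.145, 0.989, 0.0], [0.989, 0.145, -0.0], [-0.0, 0.0, -1.0]]
force: [-0.5, 0.0, -0.2]
grip_width: 0.01
grip_force: 0.0
```

```bash
python3 p.py 0.5624 -0.0943 0.09 -2.8
```

```text
t 3.8 at [0.5137 0.049  0.0176] yaw 98.3 q6 -16 w 1.0 -> shift [-14.88   2.74  -7.24] turn 101.1
```

```bash
python3 - <<'E'
from h import *
im=cams.capture("side")
for q in([.5137,.049,.0176],[.5135,.049,.026],[.5137,.049,.0176+.054]):print(proj("side",q))
cv2.imwrite("pics/a2.png",cv2.resize(im[120:300,220:400],(600,600),interpolation=cv2.INTER_CUBIC)[:,:,::-1])
E
```

```text
[298.34905359 228.74709629]
[298.63174715 226.69267288]
[299.72711532 214.75290026]
```

View pics/a2.png

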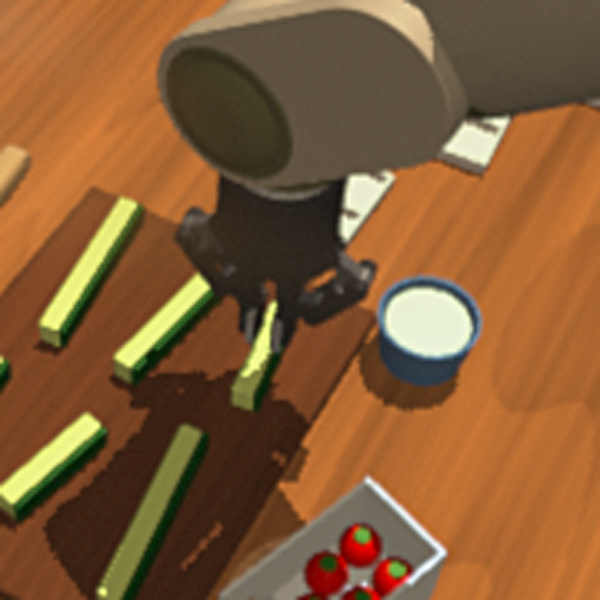

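```bash
python3 - <<'E'
from h import *
im=cams.capture("side")[:,:,::-1];o=cv2.imread("pics/side0.png")
s=np.s_[190:250,265:330]
cv2.imwrite("pics/a3.png",np.hstack([cv2.resize(x[s],(390,360),interpolation=cv2.INTER_CUBIC) for x in(o,im)]))
E
```

```text
(no output)
```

View pics/a3.png

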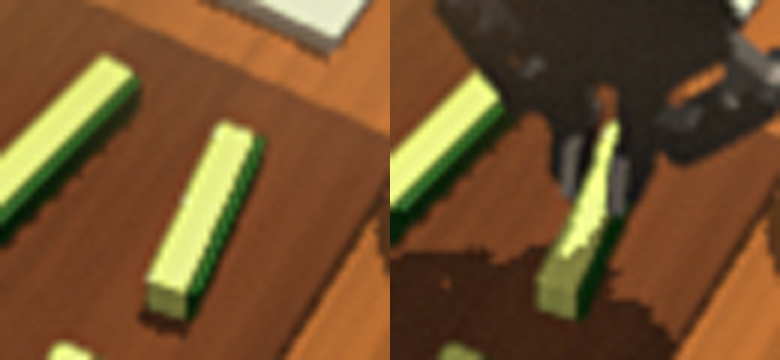

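Both finger tips still end just above the baton's top (right half of the crop, near 595,200), so the real tips sit farther back than I assumed. I'll lower in small steps and watch the force.

Emit:
{"method": "move_arm", "body": {
  "rows": "0 0 0 0 4;0 0 0 0 4;0 0 0.1 0 4;0 0 0.2 0 4;0 0 0.3 0 4;0 0 0.3 0 4;0 0 0.4 0 4;0 0 0.4 0 4"
}}

```text
t: 4.7
position: [0.5136, 0.049, 0.0133]
orientation: [[-0.145, 0.989, -0.0], [0.989, 0.145, 0.0], [0.0, -0.0, -1.0]]
force: [-0.1, -0.4, -0.3]
grip_width: 0.0402
grip_force: 0.0
```

Emit:
{"method": "move_arm", "body": {
  "rows": "0 0 0 0 1;0 0 0 0 1;0 0 0 0 1;0 0 0 0 1;0 0 0 0 1"
}}

```text
t: 5.2
position: [0.5137, 0.049, 0.0134]
orientation: [[-0.145, 0.989, 0.0], [0.989, 0.145, 0.0], [-0.0, 0.0, -1.0]]
force: [0.2, -0.7, -0.1]
grip_width: 0.0098
grip_force: 0.0
```

Emit:
{"method": "move_arm", "body": {
  "rows": "0 0 0 0 4;0 0 0 0 4;0 0 0.2 0 4;0 0 0.4 0 4;0 0 0.5 0 4;0 0 0.5 0 4;0 0 0.5 0 1;0 0 0.5 0 1;0 0 0.5 0 1;0 0 0.5 0 1;0 0 0.5 0 1"
}}

```text
t: 6.3
position: [0.5137, 0.049, 0.0084]
orientation: [[-0.145, 0.989, 0.0], [0.989, 0.145, -0.0], [-0.0, 0.0, -1.0]]
force: [-0.2, -0.0, 0.6]
grip_width: 0.0102
grip_force: 0.0
```

```bash
python3 - <<'E'
from h import *
im=cams.capture("side")[:,:,::-1]
cv2.imwrite("pics/a4.png",cv2.resize(im[190:250,265:330],(780,600),interpolation=cv2.INTER_CUBIC))
s=observe();p=np.array(s["position"]);R=np.array(s["orientation"]);print(s["force"],s["grip_width"])
for w in(-1,1):
    for dz in(0,.02,.04):print(w,dz,np.round((proj("side",p+R[:,1]*w*.005-R[:,2]*dz)-[265,190])*[12,10]))
E
```

```text
[-0.25328621 -0.25141595 -0.76627082] 0.009935093138333509
-1 0 [422. 417.]
-1 0.02 [428. 367.]
-1 0.04 [435. 316.]
1 0 [374. 403.]
1 0.02 [379. 354.]
1 0.04 [385. 303.]
```

View pics/a4.png

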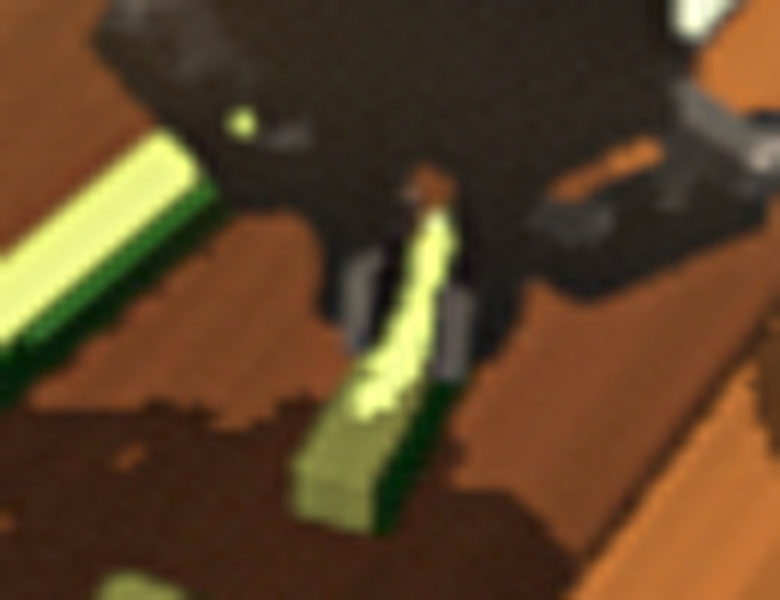

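Emit:
{"method": "move_arm", "body": {
  "rows": "0 0 0 0 4;0 0 0 0 4;0 0 0 0 4;0 0 0.2 0 4;0 0 0.4 0 4;0 0 0.5 0 4;0 0 0.5 0 4;0 0 0.5 0 1;0 0 0.5 0 1;0 0 0.5 0 1;0 0 0.5 0 1;0 0 0.5 0 1"
}}

```text
t: 7.55
position: [0.5138, 0.049, 0.0036]
orientation: [[-0.145, 0.989, 0.0], [0.989, 0.145, -0.0], [-0.0, 0.0, -1.0]]
force: [-0.7, 0.4, 2.2]
grip_width: 0.017
grip_force: 29.7
```

Emit:
{"method": "move_arm", "body": {
  "rows": "0 0 -1 0 1;0 0 -3 0 1;0 0 -6 0 1;0 0 -8 0 1;0 0 -8 0 1"
}}

```text
t: 8.05
position: [0.5152, 0.0489, 0.0863]
orientation: [[-0.145, 0.989, 0.005], [0.989, 0.145, -0.001], [-0.001, 0.005, -1.0]]
force: [0.3, 0.6, -0.5]
grip_width: 0.0171
grip_force: 29.3
```

```bash
python3 p.py 0.5624 -0.0963 0.075 -2.8; python3 - <<'E'
from h import *
a,b=[cams.capture(n)[:,:,::-1] for n in("top","side")]
p=np.array(observe()["position"])
x,y=proj("side",p).astype(int);u,v=proj("top",p).astype(int);print(x,y,u,v)
cv2.imwrite("pics/a5.png",np.hstack([cv2.resize(b[y-45:y+35,x-40:x+40],(400,400),interpolation=cv2.INTER_CUBIC),cv2.resize(a[v-40:v+40,u-40:u+40],(380,400),interpolation=cv2.INTER_CUBIC)]))
E
```

```text
t 8.1 at [0.5152 0.0489 0.0863] yaw 98.3 q6 -16 w 1.71 -> shift [-15.05   2.56   1.17] turn 101.1
300 211 267 233
```

View pics/a5.png

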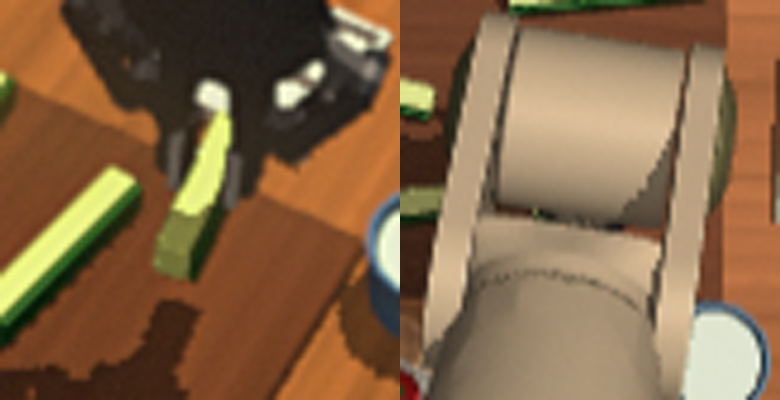

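The left half shows the short baton held in the air between the pads (around 195,190). The good grasp has the TCP about 31 mm below the baton's top. Carry it to the short dish, left groove.

Emit:
{"method": "move_arm", "body": {
  "rows": "-5 1 0 20 1;-10 2 0 40 1;-15.1 2.8 0 101.1 1;-15.1 2.8 0 101.1 1;-15.1 2.8 0 101.1 1;-15.1 2.8 0 101.1 1;-15.1 2.8 0 101.1 1;-15.1 2.8 0 101.1 1;-15.1 2.8 0 101.1 1;-15.1 2.8 0 101.1 1;-15.1 2.8 0 101.1 1;-15.1 2.8 0 101.1 1"
}}

```text
t: 9.35
position: [0.5625, -0.0961, 0.0819]
orientation: [[0.999, -0.054, -0.003], [-0.054, -0.999, 0.001], [-0.003, -0.001, -1.0]]
force: [-0.2, -0.6, -0.3]
grip_width: 0.017
grip_force: 29.3
```

```bash
python3 p.py 0.5646 -0.0963 -0.007 -2.8
```

```text
t 9.3 at [ 0.5625 -0.0961  0.0819] yaw -3.1 q6 72 w 1.7 -> shift [0.23 0.02 8.89] turn -0.3
```

Emit:
{"method": "move_arm", "body": {
  "rows": "0.15 0 4 0 1;0.15 0 7 0 1;0.15 0 8.5 0 1;0.15 0 9 0 1;0.15 0 9 0 1;0.15 0 9 0 3;0.15 0 9 0 3;0.15 0 9 0 3;0.15 0 7 0 3;0.15 0 3 0 3;0.15 0 0 0 4;0.15 0 0 0 4"
}}

```text
t: 10.55
position: [0.5668, -0.0972, 0.0875]
orientation: [[0.999, -0.048, 0.007], [-0.048, -0.999, -0.003], [0.007, 0.002, -1.0]]
force: [0.2, -0.3, -0.1]
grip_width: 0.04
grip_force: 0.0
```

```bash
python3 p.py 0.590 0.196 0.06 77.5
```

```text
t 10.6 at [ 0.5668 -0.0972  0.0875] yaw -2.8 q6 71 w 4.0 -> shift [  0.88 -29.4    2.68] turn -80.3
```

Emit:
{"method": "move_arm", "body": {
  "rows": "0.9 -29.4 0 -80.3 4;0.9 -29.4 0 -80.3 4;0.9 -29.4 0 -80.3 4;0.9 -29.4 0 -80.3 4;0.9 -29.4 0 -80.3 4;0.9 -29.4 0 -80.3 4;0.9 -29.4 0 -80.3 4;0.9 -29.4 0 -80.3 4;0.9 -29.4 0 -80.3 4;0.9 -29.4 0 -80.3 4;0.9 -29.4 2 -80.3 4;0.9 -29.4 2 -80.3 4"
}}

```text
t: 11.75
position: [0.5862, 0.1965, 0.0603]
orientation: [[0.216, 0.976, -0.006], [0.976, -0.216, -0.001], [-0.002, -0.005, -1.0]]
force: [-0.2, 0.3, -1.1]
grip_width: 0.0399
grip_force: 0.0
```

```bash
python3 p.py 0.590 0.196 0.0 77.5; python3 - <<'E'
from h import *
im=cams.capture("top")
def mid(c):
    M=cv2.moments(c);return np.array([M["m10"]/M["m00"],M["m01"]/M["m00"]])
for c in blobs(green(im),100,900):
    m=mid(c)
    if 180<m[0]<440 and 160<m[1]<300:
        z=.014 if m[0]>300 else .025
        xy,w,h,a=hull_rect_plane("top",c,z+.005);print(np.round(m),np.round(xy,4),round(w),round(h),round(a,1))
print([len(x) for x in (blobs(green(cams.capture("side")),60,1500),)])
S=cams.capture("side")
for c in blobs(green(S),80,1500):
    m=mid(c)
    if 170<m[0]<420 and 100<m[1]<310:
        xy,w,h,a=hull_rect_plane("side",c,.03);print("side",np.round(m),np.round(xy,4),round(w),round(h),round(a,1))
E
```

```text
t 11.8 at [0.5862 0.1965 0.0603] yaw 77.5 q6 20 w 3.99 -> shift [0.04 0.42 6.02] turn 0.0
[314. 222.] [ 0.5614 -0.0944] 77 21 -2.9
[265. 214.] [0.5818 0.0581] 104 21 81.0
[270. 191.] [0.6558 0.0451] 127 22 -83.5
[7]
side [265. 276.] [0.5142 0.1929] 137 22 -82.8
side [234. 261.] [0.5888 0.1954] 85 28 77.5
side [206. 248.] [0.6607 0.1977] 114 26 -82.9
side [272. 216.] [0.5802 0.0566] 112 26 82.1
side [316. 185.] [ 0.5372 -0.075 ] 53 30 30.7
```

Emit:
{"method": "move_arm", "body": {
  "rows": "0 0.3 3 0 4;0 0.3 5 0 4;0 0.3 6 0 4;0 0.3 6 0 4;0 0.3 6 0 1;0 0.3 6 0 1;0 0.3 6 0 1;0 0.3 6 0 1;0 0.3 6 0 1"
}}

```text
t: 12.8
position: [0.5914, 0.1963, 0.0045]
orientation: [[0.216, 0.976, 0.002], [0.976, -0.216, 0.0], [0.001, 0.002, -1.0]]
force: [-0.0, 0.2, 6.0]
grip_width: 0.01
grip_force: 3.0
```

```bash
python3 p.py 0.5624 -0.1423 0.08 -2.8
```

```text
t 12.8 at [0.5914 0.1963 0.0045] yaw 77.5 q6 20 w 1.0 -> shift [-33.68   4.49  -7.57] turn 80.3
```

Emit:
{"method": "move_arm", "body": {
  "rows": "0 0 -0.6 0 4;0 0 -0.6 0 4;0 0 -0.6 0 4;0 0 0.2 0 4;0 0 0.5 0 4;0 0 0.8 0 4;0 0 0.8 0 4;0 0 0.8 0 1;0 0 0.8 0 1;0 0 0.8 0 1;0 0 0.8 0 1;0 0 0.8 0 1"
}}

```text
t: 14.0
position: [0.591, 0.1962, -0.0044]
orientation: [[0.216, 0.976, 0.0], [0.976, -0.216, 0.0], [0.0, 0.0, -1.0]]
force: [-0.3, -0.5, 1.3]
grip_width: 0.0188
grip_force: 31.0
```

```bash
python3 p.py 0.5624 -0.1423 0.08 -2.8
```

```text
t 14.0 at [ 0.591   0.1962 -0.0044] yaw 77.5 q6 20 w 1.88 -> shift [-33.67   4.52  -8.44] turn 80.3
```

Emit:
{"method": "move_arm", "body": {
  "rows": "0 0 -3 0 1;0 0 -7 0 1;-33.7 4.5 -8.5 80.3 1;-33.7 4.5 -8.5 80.3 1;-33.7 4.5 -8.5 80.3 1;-33.7 4.5 -8.5 80.3 1;-33.7 4.5 -8.5 80.3 1;-33.7 4.5 -8.5 80.3 1;-33.7 4.5 -8.5 80.3 1;-33.7 4.5 -8.5 80.3 1;-33.7 4.5 -8.5 80.3 1;-33.7 4.5 -8.5 80.3 1"
}}

```text
t: 15.2
position: [0.5618, -0.143, 0.0802]
orientation: [[0.999, -0.054, -0.0], [-0.054, -0.999, 0.0], [-0.0, -0.0, -1.0]]
force: [0.1, 0.7, -0.2]
grip_width: 0.0191
grip_force: 30.8
```

```bash
python3 p.py 0.5624 -0.1423 -0.0149 -2.8
```

```text
t 15.2 at [ 0.5618 -0.143   0.0802] yaw -3.1 q6 67 w 1.91 -> shift [ 0.06 -0.07  9.51] turn -0.3
```

Emit:
{"method": "move_arm", "body": {
  "rows": "0.1 0 4 0 1;0.1 0 7 0 1;0.1 0 9 0 1;0.1 0 9.5 0 1;0.1 0 9.5 0 1;0.1 0 9.5 0 3;0.1 0 9.5 0 3;0.1 0 9.5 0 3;0.1 0 7 0 3;0.1 0 3 0 3;0.1 0 0 0 4;0.1 0 0 0 4"
}}

```text
t: 16.4
position: [0.5651, -0.1436, 0.0848]
orientation: [[0.999, -0.048, 0.007], [-0.048, -0.999, -0.003], [0.007, 0.003, -1.0]]
force: [0.3, -0.2, -0.8]
grip_width: 0.0402
grip_force: 0.0
```

```bash
cat > l.py <<'E'
from h import *
def mid(c):
    M=cv2.moments(c);return np.array([M["m10"]/M["m00"],M["m01"]/M["m00"]])
for n,(u0,u1,v0,v1) in (("top",(180,440,160,300)),("side",(170,420,90,310))):
    im=cams.capture(n)
    for c in blobs(green(im),80,1500):
        m=mid(c)
        if u0<m[0]<u1 and v0<m[1]<v1:
            z=.03 if onz(n,m,.03)[1]>-.05 else .019
            xy,w,h,a=hull_rect_plane(n,c,z);print(n,np.round(m),np.round(xy,4),round(w),round(h),round(a,1))
E
python3 l.py; python3 p.py 0.656 0.0455 0.05 96.2
```

```text
top [221. 235.] [0.5147 0.194 ] 127 20 -83.2
top [265. 214.] [0.5808 0.0587] 103 22 79.7
top [270. 191.] [0.6559 0.0451] 127 22 -83.8
top [220. 188.] [0.6614 0.1996] 104 22 -82.3
side [265. 275.] [0.5142 0.1925] 138 23 -82.3
side [207. 247.] [0.6605 0.1985] 112 26 -83.0
side [271. 217.] [0.5814 0.0585] 112 27 81.3
side [246. 202.] [0.6549 0.0454] 140 25 -84.1
side [309. 181.] [ 0.5612 -0.094 ] 84 34 -1.3
side [317. 170.] [ 0.5601 -0.1403] 87 35 -2.8
t 16.5 at [ 0.563  -0.1426  0.0805] yaw -2.8 q6 67 w 4.01 -> shift [  8.38 -19.24   3.05] turn -99.0
```

Emit:
{"method": "move_arm", "body": {
  "rows": "8.4 -19.2 0 -99 4;8.4 -19.2 0 -99 4;8.4 -19.2 0 -99 4;8.4 -19.2 0 -99 4;8.4 -19.2 0 -99 4;8.4 -19.2 0 -99 4;8.4 -19.2 0 -99 4;8.4 -19.2 0 -99 4;8.4 -19.2 0 -99 4;8.4 -19.2 1 -99 4;8.4 -19.2 3 -99 4;8.4 -19.2 3 -99 4"
}}

```text
t: 17.7
position: [0.6539, 0.0452, 0.0457]
orientation: [[-0.114, 0.993, -0.008], [0.994, 0.114, 0.001], [0.002, -0.007, -1.0]]
force: [-0.1, -0.8, 0.2]
grip_width: 0.0402
grip_force: 0.0
```

```bash
python3 p.py 0.656 0.0453 -0.005 96.2
```

```text
t 17.7 at [0.6539 0.0452 0.0457] yaw 96.5 q6 -13 w 4.02 -> shift [-0.03  0.25  5.07] turn 0.3
```

Emit:
{"method": "move_arm", "body": {
  "rows": "0 0.1 2 0 4;0 0.1 4 0 4;0 0.1 5.5 0 4;0 0.1 5.5 0 4;0 0.1 5.5 0 1;0 0.1 5.5 0 1;0 0.1 5.5 0 1;0 0.1 5.5 0 1;0 0.1 5.5 0 1"
}}

```text
t: 18.6
position: [0.6575, 0.0452, -0.0039]
orientation: [[-0.109, 0.994, 0.001], [0.994, 0.109, -0.0], [-0.0, 0.001, -1.0]]
force: [-1.4, 0.3, 3.0]
grip_width: 0.019
grip_force: 33.2
```

```bash
python3 p.py 0.5304 -0.2339 0.08 2.7
```

```text
t 18.6 at [ 0.6575  0.0452 -0.0039] yaw 96.2 q6 -12 w 1.9 -> shift [-26.36 -15.66  -8.4 ] turn 93.5
```

Emit:
{"method": "move_arm", "body": {
  "rows": "0 0 -3 0 1;0 0 -7 0 1;-26.4 -15.7 -8.5 93.5 1;-26.4 -15.7 -8.5 93.5 1;-26.4 -15.7 -8.5 93.5 1;-26.4 -15.7 -8.5 93.5 1;-26.4 -15.7 -8.5 93.5 1;-26.4 -15.7 -8.5 93.5 1;-26.4 -15.7 -8.5 93.5 1;-26.4 -15.7 -8.5 93.5 1;-26.4 -15.7 -8.5 93.5 1;-26.4 -15.7 -8.5 93.5 1"
}}

```text
t: 19.8
position: [0.5297, -0.2345, 0.0805]
orientation: [[0.985, 0.172, 0.0], [0.172, -0.985, -0.0], [0.0, 0.0, -1.0]]
force: [0.4, -0.0, -1.0]
grip_width: 0.019
grip_force: 32.8
```

```bash
python3 p.py 0.5304 -0.2339 -0.0144 2.7
```

```text
t 19.8 at [ 0.5297 -0.2345  0.0805] yaw 9.9 q6 45 w 1.9 -> shift [ 0.08 -0.04  9.49] turn 7.2
```

Emit:
{"method": "move_arm", "body": {
  "rows": "0.1 0 0 7.3 1;0.1 0 4 7.3 1;0.1 0 7 7.3 1;0.1 0 9 7.3 1;0.1 0 9.5 7.3 1;0.1 0 9.5 7.3 1;0.1 0 9.5 7.3 3;0.1 0 9.5 7.3 3;0.1 0 9.5 7.3 3;0.1 0 7 7.3 3;0.1 0 3 7.3 3;0.1 0 0 7.3 4"
}}

```text
t: 21.0
position: [0.5311, -0.2343, 0.0825]
orientation: [[0.999, 0.052, 0.001], [0.052, -0.999, -0.001], [0.001, 0.001, -1.0]]
force: [0.1, -0.3, 0.8]
grip_width: 0.0398
grip_force: 0.0
```

```bash
python3 l.py; python3 p.py 0.5148 0.194 0.06 96.9
```

```text
top [221. 235.] [0.5148 0.194 ] 127 21 -83.0
top [329. 222.] [ 0.5607 -0.1397] 80 21 -4.6
top [314. 222.] [ 0.5614 -0.094 ] 77 21 -4.2
top [265. 214.] [0.5819 0.0584] 103 21 81.0
top [220. 188.] [0.6614 0.1996] 104 22 -82.3
side [265. 276.] [0.5141 0.1929] 137 22 -82.8
side [207. 247.] [0.6606 0.1985] 112 26 -83.1
side [271. 217.] [0.5805 0.0579] 114 25 82.1
side [308. 181.] [ 0.5614 -0.0935] 85 31 -5.1
side [317. 170.] [ 0.5608 -0.1393] 87 34 -5.4
side [343. 153.] [ 0.5287 -0.2311] 133 38 2.8
t 21.1 at [ 0.5327 -0.2354  0.0848] yaw 3.0 q6 52 w 4.0 -> shift [  0.44 -42.99   2.27] turn -93.9
```

Emit:
{"method": "move_arm", "body": {
  "rows": "0.4 -43 0 -93.9 4;0.4 -43 0 -93.9 4;0.4 -43 0 -93.9 4;0.4 -43 0 -93.9 4;0.4 -43 0 -93.9 4;0.4 -43 0 -93.9 4;0.4 -43 0 -93.9 4;0.4 -43 0 -93.9 4;0.4 -43 0 -93.9 4;0.4 -43 0 -93.9 4;0.4 -43 2 -93.9 4;0.4 -43 2.5 -93.9 4"
}}

```text
t: 22.3
position: [0.511, 0.1955, 0.0532]
orientation: [[-0.122, 0.993, -0.004], [0.993, 0.122, -0.001], [-0.0, -0.004, -1.0]]
force: [0.9, -0.0, -0.1]
grip_width: 0.0399
grip_force: 0.0
```

```bash
python3 p.py 0.5148 0.194 -0.005 96.9
```

```text
t 22.3 at [0.511  0.1955 0.0532] yaw 97.0 q6 2 w 3.99 -> shift [-0.2   0.38  5.82] turn 0.1
```

Emit:
{"method": "move_arm", "body": {
  "rows": "-0.1 0.2 2 0 4;-0.1 0.2 4 0 4;-0.1 0.2 5.8 0 4;-0.1 0.2 5.8 0 4;-0.1 0.2 5.8 0 1;-0.1 0.2 5.8 0 1;-0.1 0.2 5.8 0 1;-0.1 0.2 5.8 0 1;-0.1 0.2 5.8 0 1"
}}

```text
t: 23.2
position: [0.5151, 0.1948, -0.0017]
orientation: [[-0.12, 0.993, 0.002], [0.993, 0.12, 0.0], [-0.0, 0.002, -1.0]]
force: [-1.3, -0.7, 5.6]
grip_width: 0.0189
grip_force: 32.1
```

```bash
python3 p.py 0.5326 -0.2799 0.08 2.7
```

```text
t 23.2 at [ 0.5151  0.1948 -0.0017] yaw 96.9 q6 2 w 1.89 -> shift [-47.34  -3.93  -8.17] turn 94.2
```

Emit:
{"method": "move_arm", "body": {
  "rows": "0 0 -4 0 1;0 0 -8 8 1;-47.3 -3.9 -8.2 94.2 1;-47.3 -3.9 -8.2 94.2 1;-47.3 -3.9 -8.2 94.2 1;-47.3 -3.9 -8.2 94.2 1;-47.3 -3.9 -8.2 94.2 1;-47.3 -3.9 -8.2 94.2 1;-47.3 -3.9 -8.2 94.2 1;-47.3 -3.9 -8.2 94.2 1;-47.3 -3.9 -8.2 94.2 1;-47.3 -3.9 -8.2 94.2 1"
}}

```text
t: 24.4
position: [0.5319, -0.2834, 0.0794]
orientation: [[0.999, 0.042, 0.0], [0.042, -0.999, -0.001], [0.0, 0.001, -1.0]]
force: [0.3, 0.7, -0.6]
grip_width: 0.0188
grip_force: 31.4
```

```bash
python3 p.py 0.5326 -0.2799 -0.0122 2.7
```

```text
t 24.4 at [ 0.5319 -0.2834  0.0794] yaw 2.4 q6 48 w 1.88 -> shift [ 0.08 -0.36  9.16] turn -0.3
```

Emit:
{"method": "move_arm", "body": {
  "rows": "0.1 0 4 0 1;0.1 0 7 0 1;0.1 0 8.5 0 1;0.1 0 9.1 0 1;0.1 0 9.1 0 1;0.1 0 9.1 0 3;0.1 0 9.1 0 3;0.1 0 9.1 0 3;0.1 0 7 0 3;0.1 0 3 0 3;0.1 0 0 0 4;0.1 0 0 0 4"
}}

```text
t: 25.6
position: [0.5354, -0.2809, 0.0842]
orientation: [[0.999, 0.052, 0.007], [0.052, -0.999, -0.005], [0.006, 0.006, -1.0]]
force: [1.7, -0.7, 0.7]
grip_width: 0.0401
grip_force: 0.0
```

```bash
python3 l.py; python3 p.py 0.5815 0.0583 0.06 81.2
```

```text
top [357. 224.] [ 0.5451 -0.2293] 95 22 -0.7
top [329. 222.] [ 0.561  -0.1398] 80 21 -4.6
top [314. 222.] [ 0.5613 -0.0937] 76 19 0.1
top [265. 214.] [0.5818 0.0581] 104 21 81.0
top [220. 188.] [0.6614 0.1996] 104 22 -82.3
side [207. 247.] [0.6604 0.1985] 112 26 -83.0
side [271. 217.] [0.5806 0.0585] 114 25 82.1
side [309. 181.] [ 0.5611 -0.093 ] 82 32 -1.7
side [317. 170.] [ 0.5608 -0.1393] 87 34 -5.4
side [343. 153.] [ 0.5289 -0.232 ] 131 40 2.9
side [349. 143.] [ 0.532  -0.2771] 132 40 3.0
t 25.7 at [ 0.5336 -0.2795  0.0798] yaw 2.9 q6 48 w 4.01 -> shift [  6.52 -33.49   1.96] turn -78.3
```

Both long and both short batons are placed. Next is the middle baton C.

Emit:
{"method": "move_arm", "body": {
  "rows": "6.5 -33.5 0 -78.3 4;6.5 -33.5 0 -78.3 4;6.5 -33.5 0 -78.3 4;6.5 -33.5 0 -78.3 4;6.5 -33.5 0 -78.3 4;6.5 -33.5 0 -78.3 4;6.5 -33.5 0 -78.3 4;6.5 -33.5 0 -78.3 4;6.5 -33.5 0 -78.3 4;6.5 -33.5 0 -78.3 4;6.5 -33.5 2 -78.3 4;6.5 -33.5 2 -78.3 4"
}}

```text
t: 26.9
position: [0.5794, 0.0583, 0.0566]
orientation: [[0.156, 0.988, -0.005], [0.988, -0.156, 0.001], [-0.0, -0.006, -1.0]]
force: [-0.3, 0.3, -0.2]
grip_width: 0.04
grip_force: 0.0
```

```bash
python3 p.py 0.5815 0.0583 -0.005 81.2
```

```text
t 26.9 at [0.5794 0.0583 0.0566] yaw 81.0 q6 3 w 4.0 -> shift [0.03 0.24 6.16] turn -0.2
```

Emit:
{"method": "move_arm", "body": {
  "rows": "0 0.1 2 0 4;0 0.1 4 0 4;0 0.1 6.4 0 4;0 0.1 6.4 0 4;0 0.1 6.4 0 1;0 0.1 6.4 0 1;0 0.1 6.4 0 1;0 0.1 6.4 0 1;0 0.1 6.4 0 1"
}}

```text
t: 27.8
position: [0.5829, 0.0582, -0.0033]
orientation: [[0.152, 0.988, 0.002], [0.988, -0.152, -0.0], [0.0, 0.002, -1.0]]
force: [-2.2, -0.6, 6.7]
grip_width: 0.0189
grip_force: 33.0
```

```bash
python3 p.py 0.4634 -0.3556 0.08 3.8
```

```text
t 27.8 at [ 0.5829  0.0582 -0.0033] yaw 81.2 q6 3 w 1.89 -> shift [-42.71  -5.49  -8.34] turn 77.4
```

Emit:
{"method": "move_arm", "body": {
  "rows": "0 0 -4 0 1;0 0 -8 8 1;-42.7 -5.5 -8.3 77.4 1;-42.7 -5.5 -8.3 77.4 1;-42.7 -5.5 -8.3 77.4 1;-42.7 -5.5 -8.3 77.4 1;-42.7 -5.5 -8.3 77.4 1;-42.7 -5.5 -8.3 77.4 1;-42.7 -5.5 -8.3 77.4 1;-42.7 -5.5 -8.3 77.4 1;-42.7 -5.5 -8.3 77.4 1;-42.7 -5.5 -8.3 77.4 1"
}}

```text
t: 29.0
position: [0.4614, -0.3589, 0.0785]
orientation: [[0.998, 0.062, 0.0], [0.062, -0.998, -0.001], [0.0, 0.001, -1.0]]
force: [-0.3, 0.3, 0.6]
grip_width: 0.0189
grip_force: 32.2
```

```bash
python3 p.py 0.4634 -0.3556 -0.0138 3.8
```

```text
t 29.0 at [ 0.4614 -0.3589  0.0785] yaw 3.6 q6 37 w 1.89 -> shift [ 0.22 -0.33  9.23] turn -0.2
```

Emit:
{"method": "move_arm", "body": {
  "rows": "0.1 0 4 0 1;0.1 0 7 0 1;0.1 0 8.5 0 1;0.1 0 9.2 0 1;0.1 0 9.2 0 1;0.1 0 9.2 0 3;0.1 0 9.2 0 3;0.1 0 9.2 0 3;0.1 0 7 0 3;0.1 0 3 0 3;0.1 0 0 0 4;0.1 0 0 0 4"
}}

```text
t: 30.2
position: [0.4655, -0.3571, 0.083]
orientation: [[0.998, 0.067, 0.006], [0.067, -0.998, -0.006], [0.005, 0.007, -1.0]]
force: [0.4, -0.5, -0.6]
grip_width: 0.04
grip_force: 0.0
```

```bash
python3 l.py; python3 p.py 0.6612 0.1995 0.08 97.5
```

```text
top [358. 233.] [ 0.5283 -0.2316] 128 22 2.7
top [373. 233.] [ 0.5319 -0.2764] 129 23 2.8
top [329. 222.] [ 0.5607 -0.1421] 79 22 -0.1
top [314. 222.] [ 0.5613 -0.0944] 77 21 -2.9
top [220. 188.] [0.6614 0.1995] 104 22 -82.3
side [207. 247.] [0.6605 0.1985] 112 26 -83.1
side [309. 181.] [ 0.5609 -0.0952] 85 33 -3.9
side [317. 170.] [ 0.5606 -0.1402] 86 35 -3.1
side [342. 153.] [ 0.5283 -0.2319] 133 40 2.4
side [348. 143.] [ 0.5314 -0.2775] 134 40 2.2
side [382. 136.] [ 0.4624 -0.3516] 107 41 4.0
t 30.3 at [ 0.4639 -0.3554  0.0787] yaw 3.8 q6 37 w 4.01 -> shift [ 23.41 -54.04  -0.16] turn -93.7
```

Emit:
{"method": "move_arm", "body": {
  "rows": "23.4 -54 0 -93.7 4;23.4 -54 0 -93.7 4;23.4 -54 0 -93.7 4;23.4 -54 0 -93.7 4;23.4 -54 0 -93.7 4;23.4 -54 0 -93.7 4;23.4 -54 0 -93.7 4;23.4 -54 0 -93.7 4;23.4 -54 0 -93.7 4;23.4 -54 0 -93.7 4;23.4 -54 0 -93.7 4;23.4 -54 0 -93.7 4"
}}

```text
t: 31.5
position: [0.6606, 0.202, 0.0765]
orientation: [[-0.137, 0.991, -0.003], [0.991, 0.137, -0.0], [0.0, -0.003, -1.0]]
force: [-0.1, -0.6, 0.2]
grip_width: 0.04
grip_force: 0.0
```

```bash
python3 p.py 0.6612 0.1992 -0.005 97.7
```

```text
t 31.5 at [0.6606 0.202  0.0765] yaw 97.8 q6 -1 w 4.0 -> shift [-0.29  0.04  8.15] turn 0.1
```

Emit:
{"method": "move_arm", "body": {
  "rows": "-0.1 0 3 0 4;-0.1 0 6 0 4;-0.1 0 8.2 0 4;-0.1 0 8.2 0 4;-0.1 0 8.2 0 1;-0.1 0 8.2 0 1;-0.1 0 8.2 0 1;-0.1 0 8.2 0 1;-0.1 0 8.2 0 1"
}}

```text
t: 32.4
position: [0.6616, 0.1982, -0.0028]
orientation: [[-0.131, 0.991, 0.001], [0.991, 0.131, 0.0], [0.0, 0.001, -1.0]]
force: [-1.1, -0.3, 2.8]
grip_width: 0.0188
grip_force: 33.9
```

```bash
python3 p.py 0.4664 -0.4016 0.08 3.8
```

```text
t 32.4 at [ 0.6616  0.1982 -0.0028] yaw 97.5 q6 -1 w 1.88 -> shift [-56.9  -27.21  -8.31] turn 93.7
```

Emit:
{"method": "move_arm", "body": {
  "rows": "0 0 -4 0 1;0 0 -8 8 1;-56.9 -27.2 -8.3 93.7 1;-56.9 -27.2 -8.3 93.7 1;-56.9 -27.2 -8.3 93.7 1;-56.9 -27.2 -8.3 93.7 1;-56.9 -27.2 -8.3 93.7 1;-56.9 -27.2 -8.3 93.7 1;-56.9 -27.2 -8.3 93.7 1;-56.9 -27.2 -8.3 93.7 1;-56.9 -27.2 -8.3 93.7 1;-56.9 -27.2 -8.3 93.7 1"
}}

```text
t: 33.6
position: [0.5058, -0.2792, 0.0792]
orientation: [[0.998, 0.061, 0.001], [0.061, -0.998, -0.0], [0.001, 0.0, -1.0]]
force: [1.0, -0.5, -0.3]
grip_width: 0.0185
grip_force: 33.6
```

```bash
python3 p.py 0.4664 -0.4016 0.08 3.8
```

```text
t 33.6 at [ 0.5058 -0.2792  0.0792] yaw 3.5 q6 46 w 1.85 -> shift [-4.68 11.97 -0.08] turn -0.3
```

Emit:
{"method": "move_arm", "body": {
  "rows": "-4.6 11.8 0 -0.2 1;-4.6 11.8 0 -0.2 1;-4.6 11.8 0 -0.2 1;-4.6 11.8 0 -0.2 1;-4.6 11.8 0 -0.2 1"
}}

```text
t: 34.1
position: [0.4685, -0.398, 0.0786]
orientation: [[0.998, 0.07, -0.0], [0.07, -0.998, 0.001], [-0.0, -0.001, -1.0]]
force: [0.3, 0.9, -0.3]
grip_width: 0.0186
grip_force: 33.6
```

```bash
python3 p.py 0.4664 -0.4016 -0.0133 3.8
```

```text
t 34.1 at [ 0.4685 -0.398   0.0786] yaw 4.0 q6 35 w 1.86 -> shift [-0.24  0.35  9.19] turn 0.2
```

Lower and release. I also work out the tub, mat and bowl geometry for the pour.

Emit:
{"method": "move_arm", "body": {
  "rows": "-0.2 0.3 4 0 1;-0.2 0.3 7 0 1;-0.2 0.3 8.5 0 1;-0.2 0.3 9.2 0 1;-0.2 0.3 9.2 0 1;-0.2 0.3 9.2 0 3;-0.2 0.3 9.2 0 3;-0.2 0.3 9.2 0 3;-0.2 0.3 7 0 3;-0.2 0.3 3 0 3;-0.2 0.3 0 0 4;-0.2 0.3 0 0 4"
}}

```text
t: 35.3
position: [0.4685, -0.4031, 0.0836]
orientation: [[0.997, 0.071, 0.005], [0.071, -0.997, -0.007], [0.005, 0.007, -1.0]]
force: [0.2, -0.0, 0.5]
grip_width: 0.0403
grip_force: 0.0
```

```bash
python3 l.py; python3 - <<'E'
from h import *
T=cams.capture("top");S=cams.capture("side");h=cv2.cvtColor(T,cv2.COLOR_RGB2HSV).astype(int)
# tub top-view quad: corners order lip/upper, rear/upper, rear/lower, lip/lower
rear=[(242,271),(234,291)];lip=[(205,257),(196,277)]
print("rear tri",tri((242,271),(330,263)),tri((234,291),(353,286)))
print("lip tri",tri((205,257),(286,297)),tri((196,277),(307,327)))
r=[onz("top",p,.066) for p in rear];l=[onz("top",p,.045) for p in lip]
a=sum(r)/2;b=sum(l)/2;print("rear mid",a,"lip mid",b,"ctr",(a+b)/2,"yaw",np.degrees(np.arctan2(*(b-a)[1::-1])),"len",np.linalg.norm((b-a)[:2]),"wid",np.linalg.norm(r[0]-r[1]),np.linalg.norm(l[0]-l[1]))
# cork: lighter
hh=h[245:305,185:255];cork=((hh[...,2]>195)&(hh[...,0]>9)&(hh[...,0]<22)&(hh[...,1]>90)).astype(np.uint8)
cork=cv2.morphologyEx(cork,cv2.MORPH_OPEN,np.ones((3,3)))
pts=np.concatenate([c.reshape(-1,2) for c in blobs(cork,40,3000)])+[185,245]
q=np.array([onz("top",p,.006)[:2] for p in pts],np.float32);print("mat",cv2.minEnclosingCircle(q),len(pts))
m=((h[...,0]<11)&(h[...,1]>180)&(h[...,2]>140)).astype(np.uint8);m=cv2.morphologyEx(m,cv2.MORPH_OPEN,np.ones((5,5)))
c=[c for c in blobs(m,1500,9000) if cv2.pointPolygonTest(c,(148,249),False)>=0][0]
q=np.array([onz("top",p,.085)[:2] for p in c.reshape(-1,2)],np.float32);print("bowl",cv2.minEnclosingCircle(q))
e=cv2.fitEllipse(cv2.convexHull(c));print("ell",e,onz("top",e[0],.085))
hs=cv2.cvtColor(S,cv2.COLOR_RGB2HSV).astype(int)
ms=((hs[...,0]<11)&(hs[...,1]>180)&(hs[...,2]>140)).astype(np.uint8)
E
```

```text
top [397. 252.] [ 0.4684 -0.3517] 89 23 4.1
top [358. 233.] [ 0.5297 -0.2316] 126 23 2.3
top [373. 233.] [ 0.5319 -0.2766] 129 23 2.9
top [329. 222.] [ 0.5607 -0.1421] 79 22 -0.1
top [314. 222.] [ 0.5613 -0.0944] 77 21 -2.9
side [309. 181.] [ 0.5611 -0.0953] 85 33 -3.9
side [317. 170.] [ 0.5602 -0.1402] 87 35 -2.9
side [342. 153.] [ 0.5283 -0.2319] 133 40 2.4
side [348. 143.] [ 0.5314 -0.2771] 133 40 2.5
side [384. 131.] [ 0.4645 -0.3742] 108 87 3.4
rear tri [0.40393471 0.12283887 0.06707482] [0.34455211 0.14465187 0.06312891]
lip tri [0.44370892 0.23331299 0.06857965] [0.384689   0.25945039 0.05268768]
rear mid [0.37421867 0.13364852 0.066     ] lip mid [0.41427642 0.24845303 0.045     ] ctr [0.39424754 0.19105077 0.0555    ] yaw 70.76503149395248 len 0.12159235319989449 wid 0.062408097098460145 0.06471215365039482
mat ((0.4466138482093811, 0.1909167468547821), 0.02361166663467884) 35
bowl ((0.46968701481819153, 0.4107496440410614), 0.09606460481882095)
ell ((144.8456268310547, 247.15211486816406), (60.39675521850586, 64.62349700927734), 38.566246032714844) [0.46680699 0.40726752 0.085     ]
```

```bash
python3 p.py 0.388 0.174 0.09 70.8; python3 - <<'E'
from h import *
for n,box in(("top",(105,205,195,292)),("side",(165,305,295,419))):
    im=cv2.imread(f"pics/{n}0.png")[:,:,::-1].copy();g=cv2.medianBlur(im,3)
    u0,v0,u1,v1=box;m=np.full(im.shape[:2],2,np.uint8);m[v0:v1,u0:u1]=3
    c=(148,249) if n=="top" else (230,370);cv2.circle(m,c,25,1,-1)
    cv2.grabCut(im,m,None,np.zeros((1,65)),np.zeros((1,65)),4,cv2.GC_INIT_WITH_MASK)
    k=max(blobs((m==1)|(m==3),1000,30000),key=cv2.contourArea)
    q=np.array([onz(n,p,.085)[:2] for p in cv2.convexHull(k).reshape(-1,2)],np.float32)
    print(n,cv2.boundingRect(k),cv2.minEnclosingCircle(q))
E
```

```text
t 35.5 at [ 0.4665 -0.4007  0.0775] yaw 4.0 q6 34 w 4.03 -> shift [ -3.77 -57.89  -1.14] turn -66.8Traceback (most recent call last):
  File "<stdin>", line 7, in <module>
ValueError: max() iterable argument is empty
```

Emit:
{"method": "move_arm", "body": {
  "rows": "-3.8 -57.9 -1.2 -66.8 8.5;-3.8 -57.9 -1.2 -66.8 8.5;-3.8 -57.9 -1.2 -66.8 8.5;-3.8 -57.9 -1.2 -66.8 8.5;-3.8 -57.9 -1.2 -66.8 8.5;-3.8 -57.9 -1.2 -66.8 8.5;-3.8 -57.9 -1.2 -66.8 8.5;-3.8 -57.9 -1.2 -66.8 8.5;-3.8 -57.9 -1.2 -66.8 8.5;-3.8 -57.9 -1.2 -66.8 8.5;-3.8 -57.9 -1.2 -66.8 8.5;-3.8 -57.9 -1.2 -66.8 8.5",
  "squeeze": 20
}}

```text
t: 36.7
position: [0.3866, 0.1762, 0.09]
orientation: [[0.326, 0.945, -0.002], [0.945, -0.326, 0.0], [-0.001, -0.002, -1.0]]
force: [0.9, -0.4, -0.2]
grip_width: 0.085
grip_force: 0.0
```

```bash
python3 p.py 0.388 0.174 0.013 70.8; python3 - <<'E'
from h import *
for n,box in(("top",(105,205,195,292)),("side",(165,305,295,419))):
    im=cv2.imread(f"pics/{n}0.png")[:,:,::-1].copy()
    u0,v0,u1,v1=box;m=np.zeros(im.shape[:2],np.uint8);m[v0:v1,u0:u1]=2
    c=(148,249) if n=="top" else (230,370);cv2.circle(m,c,30 if n=="top" else 50,3,-1);cv2.circle(m,c,25,1,-1)
    cv2.grabCut(im,m,None,np.zeros((1,65)),np.zeros((1,65)),4,cv2.GC_INIT_WITH_MASK)
    k=max(blobs((m==1)|(m==3),10,30000),key=cv2.contourArea)
    q=np.array([onz(n,p,.085)[:2] for p in cv2.convexHull(k).reshape(-1,2)],np.float32)
    print(n,cv2.boundingRect(k),cv2.minEnclosingCircle(q))
E
```

```text
t 36.7 at [0.3866 0.1762 0.09  ] yaw 71.0 q6 28 w 8.5 -> shift [-0.16  0.22  7.7 ] turn 0.2
top (115, 217, 67, 64) ((0.46408674120903015, 0.39881011843681335), 0.09745378792285919)
side (170, 309, 116, 111) ((0.4650900959968567, 0.39540815353393555), 0.09913790225982666)
```

Emit:
{"method": "move_arm", "body": {
  "rows": "0 0.1 3 0 8.5;0 0.1 6 0 8.5;0 0.1 7.5 0 8.5;0 0.1 7.5 0 8.5;0 0.1 7.5 0 5;0 0.1 7.5 0 5;0 0.1 7.5 0 5;0 0.1 7.5 0 5;0 0.1 7.5 0 5;0 0.1 7.5 0 5;0 0.1 7.5 0 5",
  "squeeze": 20
}}

```text
t: 37.8
position: [0.3895, 0.1733, 0.0164]
orientation: [[0.328, 0.945, 0.001], [0.945, -0.328, 0.0], [0.0, 0.001, -1.0]]
force: [-0.5, -1.0, 6.8]
grip_width: 0.0656
grip_force: 23.8
```

```bash
python3 p.py 0.388 0.174 0.013 70.8; python3 - <<'E'
from h import *
a,b=[cams.capture(n)[:,:,::-1] for n in("top","side")]
cv2.imwrite("pics/b1.png",np.hstack([cv2.resize(b[220:350,230:390],(490,400),interpolation=cv2.INTER_CUBIC),cv2.resize(a[220:310,180:260],(300,400),interpolation=cv2.INTER_CUBIC)]))
E
```

```text
t 37.8 at [0.3895 0.1733 0.0164] yaw 70.8 q6 27 w 6.56 -> shift [ 0.02 -0.17  0.34] turn 0.0
```

View pics/b1.png

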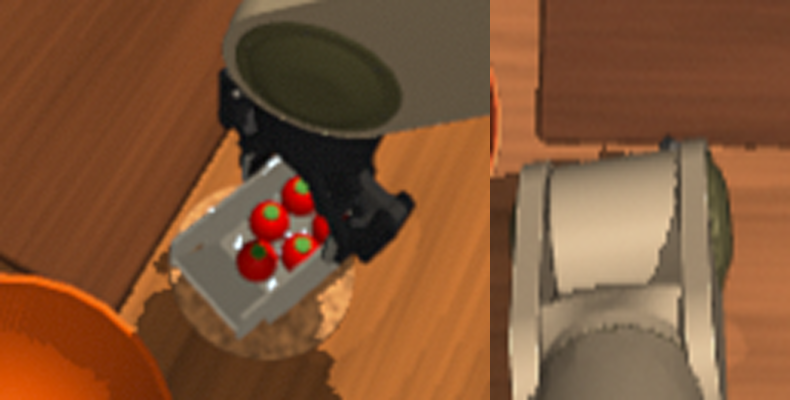

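The crop shows the tub gripped between the fingers near its rear, with all five tomatoes inside and the cork mat below. Lift and carry it so its rear edge is above the bowl's near rim.

Emit:
{"method": "move_arm", "body": {
  "rows": "0 0 -1 0 5;0 0 -3 0 5;0 0 -6 0 5;0 0 -9 0 5;0 0 -11 0 5;2 -0.1 -11 0 5;5 -0.1 -11 0 5;8 -0.2 -11 0 5;11 -0.2 -11 0 5;14 -0.2 -11 0 5;16.5 -0.2 -11 0 5;17.3 -0.2 -11 0 5"
}}

```text
t: 39.1
position: [0.4439, 0.339, 0.1258]
orientation: [[0.327, 0.945, -0.0], [0.945, -0.327, 0.0], [0.0, -0.0, -1.0]]
force: [0.3, -0.1, -2.3]
grip_width: 0.0654
grip_force: 23.6
```

```bash
python3 p.py 0.388 0.174 0.013 70.8; python3 - <<'E'
from h import *
a,b=[cams.capture(n)[:,:,::-1] for n in("top","side")]
h=cv2.cvtColor(np.ascontiguousarray(b[:,:,::-1]),cv2.COLOR_RGB2HSV).astype(int)
cv2.imwrite("pics/b2.png",np.hstack([cv2.resize(b[220:420,160:360],(500,500),interpolation=cv2.INTER_CUBIC),cv2.resize(a[220:310,180:260],(290,500),interpolation=cv2.INTER_CUBIC)]))
E
```

```text
t 39.1 at [0.4439 0.339  0.1258] yaw 70.9 q6 44 w 6.54 -> shift [-17.42   0.11  11.28] turn 0.1
```

View pics/b2.png

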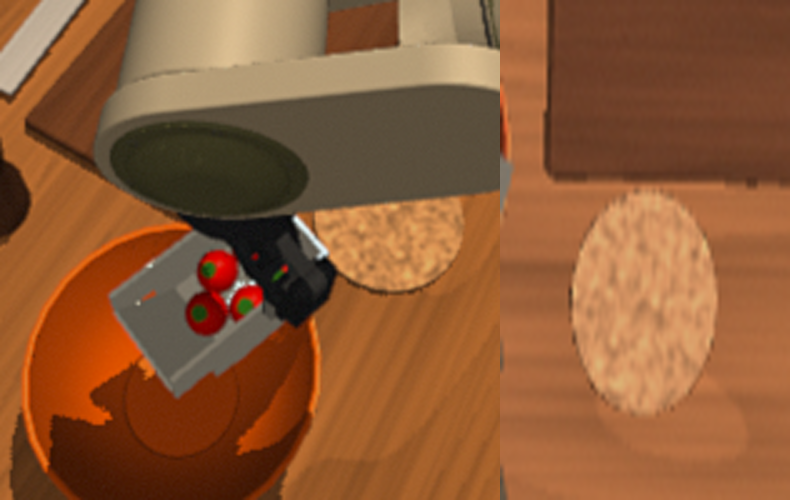

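The top crop shows the empty mat at about pixel (220,274.5). The side crop shows the tub level over the bowl with its rear near the rim. Now I press the rear bottom edge on the rim so the tub pivots between the pads.

Emit:
{"method": "move_arm", "body": {
  "rows": "0 0 1.5 0 5;0 0 2.7 0 5;0.4 0 3.2 0 5;0.8 0 3.5 0 5;1 0 3.9 0 5;1.2 0 4.25 0 5;1.2 0 4.25 0 5"
}}

```text
t: 39.9
position: [0.4492, 0.3505, 0.0849]
orientation: [[0.328, 0.945, 0.004], [0.945, -0.328, 0.004], [0.005, 0.003, -1.0]]
force: [-0.6, 5.8, 8.0]
grip_width: 0.0656
grip_force: 25.1
```

```bash
python3 p.py 0.388 0.174 0.013 70.8; cat > tilt.py <<'E'
from h import *
# mat from top, tub light mask in side view, tomatoes red
a,b=cams.capture("top"),cams.capture("side")
h=cv2.cvtColor(a,cv2.COLOR_RGB2HSV).astype(int)
m=((h[...,2]>185)&(h[...,0]>9)&(h[...,0]<20)&(h[...,1]<160)&(h[...,1]>80)).astype(np.uint8);m=cv2.morphologyEx(m,cv2.MORPH_OPEN,np.ones((5,5)))
for c in blobs(m,600,2500):
    q=np.array([onz("top",p,.006)[:2] for p in c.reshape(-1,2)],np.float32);print("mat?",cv2.boundingRect(c),cv2.minEnclosingCircle(q))
for n,im in(("top",a),("side",b)):
    h=cv2.cvtColor(im,cv2.COLOR_RGB2HSV).astype(int);r=((h[...,0]<5)|(h[...,0]>174))&(h[...,1]>200)&(h[...,2]>80)
    print(n,"red",[(tuple(np.round(cv2.minEnclosingCircle(c)[0]).astype(int).tolist()),cv2.contourArea(c)) for c in blobs(r,12,900)])
E
python3 tilt.py
```

```text
t 39.9 at [0.4492 0.3505 0.0849] yaw 70.9 q6 45 w 6.56 -> shift [-1.871e+01 -1.000e-02  7.100e+00] turn 0.1
mat? (200, 255, 40, 39) ((0.39719730615615845, 0.19603151082992554), 0.061569008976221085)
top red [((550, 393), 435.0), ((136, 183), 123.0)]
side red [((243, 348), 176.0), ((117, 352), 445.5), ((556, 44), 519.5)]
```

Forces are mild (about 10 N), which fits the tub pivoting. Continue.

Emit:
{"method": "move_arm", "body": {
  "rows": "0.1 0 0.35 0 5;0.25 0 0.7 0 5;0.35 0 1.05 0 5;0.4 0 1.4 0 5;0.5 0 1.75 0 5;0.55 0 2.1 0 5;0.55 0 2.1 0 5;0.55 0 2.1 0 5"
}}

```text
t: 40.8
position: [0.4524, 0.3575, 0.0657]
orientation: [[0.329, 0.944, 0.009], [0.944, -0.329, 0.008], [0.011, 0.006, -1.0]]
force: [2.5, 15.3, 11.8]
grip_width: 0.0654
grip_force: 35.6
```

```bash
python3 tilt.py; python3 - <<'E'
from h import *
b=cams.capture("side")[:,:,::-1]
cv2.imwrite("pics/b3.png",cv2.resize(b[260:420,160:320],(600,600),interpolation=cv2.INTER_CUBIC))
E
```

```text
mat? (200, 255, 40, 39) ((0.3972732424736023, 0.1956770420074463), 0.061739638447761536)
top red [((550, 393), 521.5), ((136, 183), 122.5)]
side red [((245, 354), 117.0), ((118, 353), 448.0), ((556, 44), 521.5)]
```

View pics/b3.png

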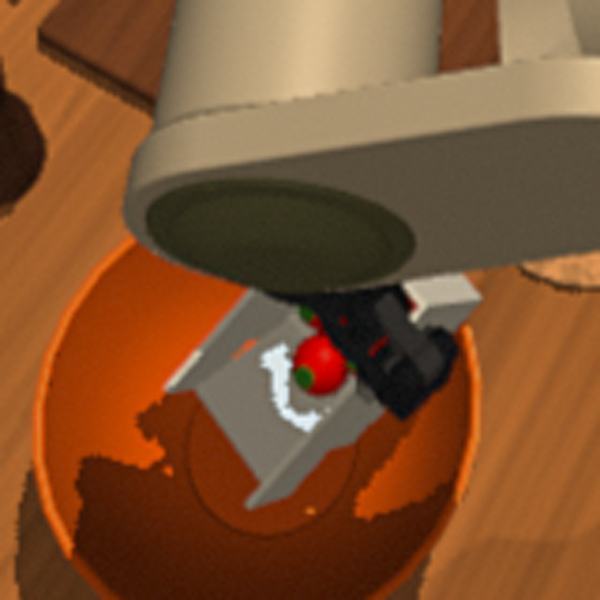

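The tub has pivoted nose-down in the grip (lip at about (255,500) in the crop), but the tomatoes are still inside at (320,365). Tilt further.

Emit:
{"method": "move_arm", "body": {
  "rows": "0.3 0 0.3 0 5;0.5 0 0.6 0 5;0.7 0 0.9 0 5;0.8 0 1.2 0 5;0.8 0 1.2 0 5;0.8 0 1.2 0 5"
}}

```text
t: 41.55
position: [0.4543, 0.3635, 0.0524]
orientation: [[0.328, 0.945, 0.006], [0.945, -0.328, 0.005], [0.006, 0.004, -1.0]]
force: [2.7, 8.2, 7.9]
grip_width: 0.0652
grip_force: 38.8
```

```bash
python3 tilt.py
```

```text
mat? (200, 255, 40, 40) ((0.39642149209976196, 0.1963041126728058), 0.0619916133582592)
top red [((550, 393), 557.5), ((136, 182), 122.5)]
side red [((222, 378), 404.5), ((236, 365), 264.0), ((117, 352), 447.0), ((556, 44), 524.0)]
```

Tomatoes are now rolling out (large red blobs at (222,378) and (236,365) in the bowl). Hold, then raise while still tilted.

Emit:
{"method": "move_arm", "body": {
  "rows": "0 0 0 0 5;0 0 0 0 5;0 0 0 0 5;0.2 0 -0.8 0 5;0.4 0 -1.6 0 5;0.4 0 -2.4 0 5;0.4 0 -3.2 0 5;0.4 0 -4 0 5;0.4 0 -4 0 5;0.4 0 -4 0 5;0.4 0 -4 0 5;0.4 0 -4 0 5"
}}

```text
t: 42.85
position: [0.4534, 0.3651, 0.0899]
orientation: [[0.328, 0.945, -0.001], [0.945, -0.328, -0.0], [-0.001, -0.001, -1.0]]
force: [0.2, 0.1, -2.0]
grip_width: 0.0654
grip_force: 37.7
```

```bash
python3 tilt.py; python3 p.py .397 .196 .1 70.8;python3 - <<'E'
from h import *
b=cams.capture("side")[:,:,::-1]
cv2.imwrite("pics/b4.png",cv2.resize(b[260:420,160:320],(600,600),interpolation=cv2.INTER_CUBIC))
E
```

```text
mat? (200, 255, 40, 39) ((0.39719730615615845, 0.19603151082992554), 0.061569008976221085)
top red [((549, 393), 524.5), ((136, 183), 123.0)]
side red [((240, 388), 38.0), ((219, 387), 111.5), ((222, 372), 25.5), ((117, 352), 442.5), ((556, 44), 518.0)]
t 43.0 at [0.4535 0.3651 0.09  ] yaw 70.8 q6 46 w 6.56 -> shift [-17.83   0.21  -0.99] turn 0.0
```

View pics/b4.png

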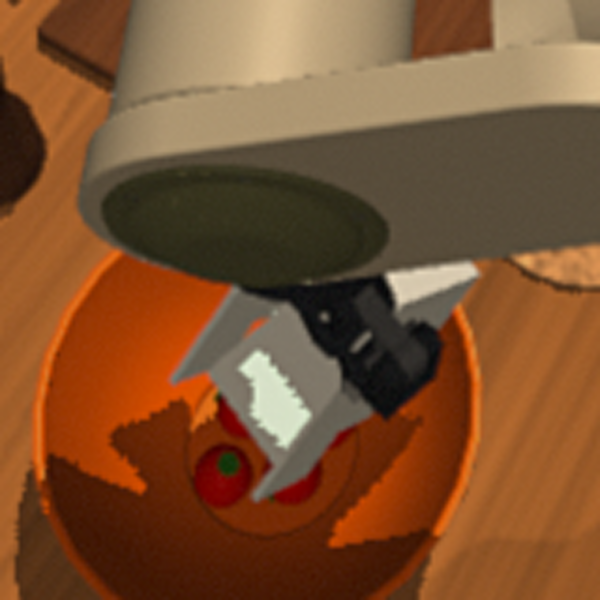

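The tub looks empty and still held tilted, with tomatoes on the bowl floor around (225,470), (295,480) and (235,415) in the crop. Next I bring the slope's underside onto the near rim, to push the front up and level the tub again.

Emit:
{"method": "move_arm", "body": {
  "rows": "0 0 -2.5 0 5;0 0 -5 0 5;0 0 -6 0 5;-3 0 -6 0 5;-6 0 -6 0 5;-9.3 0 -6 0 5;-9.3 0 -6 0 5;-9.3 0 -4 0 5;-9.3 0 -2.3 0 5;-9.3 0 -2.3 0 5"
}}

```text
t: 44.0
position: [0.4224, 0.2773, 0.1115]
orientation: [[0.328, 0.945, -0.003], [0.945, -0.328, -0.001], [-0.002, -0.002, -1.0]]
force: [0.8, 1.0, -1.6]
grip_width: 0.0656
grip_force: 37.3
```

```bash
python3 tilt.py; python3 p.py .397 .196 .1 70.8; python3 - <<'E'
from h import *
b=cams.capture("side"); h=cv2.cvtColor(b,cv2.COLOR_RGB2HSV).astype(int)
m=((h[...,1]<45)&(h[...,2]>95)).astype(np.uint8);m[:260]=0;m[:,:150]=0;m[:,350:]=0
m=cv2.morphologyEx(m,cv2.MORPH_CLOSE,np.ones((5,5)))
for c in blobs(m,60,9000):print(cv2.boundingRect(c),cv2.approxPolyDP(cv2.convexHull(c),3,True).reshape(-1,2).tolist())
E
```

```text
mat? (203, 255, 37, 39) ((0.39707449078559875, 0.1952470988035202), 0.06167001277208328)
top red [((554, 402), 17.5), ((547, 402), 240.0), ((549, 376), 157.5), ((136, 183), 125.5)]
side red [((219, 387), 117.5), ((237, 386), 148.0), ((236, 370), 426.5), ((117, 352), 476.0), ((556, 45), 556.0)]
t 44.1 at [0.4231 0.2776 0.1134] yaw 70.9 q6 39 w 6.51 -> shift [-8.57  0.21  1.34] turn 0.1
(249, 287, 53, 63) [[276, 287], [286, 294], [301, 325], [272, 349], [249, 320]]
(311, 279, 17, 19) [[313, 279], [327, 292], [320, 297], [314, 291]]
```

All five tomatoes seem to be in the bowl (red area is about 690 px). Now the levelling arc.

Emit:
{"method": "move_arm", "body": {
  "rows": "0 0 0.3 0 5;-0.6 0 0.6 0 5;-1.1 0 0.9 0 5;-1.6 0 1.3 0 5;-2.1 0 1.7 0 5;-2.5 0 2.2 0 5;-2.95 0 2.65 0 5;-3.3 0 3.2 0 5;-3.6 0 3.7 0 5;-3.6 0 3.7 0 5"
}}

```text
t: 45.15
position: [0.4109, 0.2423, 0.0759]
orientation: [[0.328, 0.945, -0.001], [0.945, -0.328, -0.001], [-0.001, -0.0, -1.0]]
force: [-1.1, -2.3, 1.0]
grip_width: 0.0655
grip_force: 35.3
```

```bash
python3 p.py .391 .179 .1 70.8; python3 - <<'E'
from h import *
b=cams.capture("side")
a=cams.capture("top")
cv2.imwrite("pics/b5.png",np.hstack([cv2.resize(b[250:410,180:340],(400,400),interpolation=cv2.INTER_CUBIC),cv2.resize(a[220:300,120:250],(390,400),interpolation=cv2.INTER_CUBIC)])[:,:,::-1])
E
```

```text
t 45.1 at [0.4109 0.2423 0.0759] yaw 70.8 q6 36 w 6.55 -> shift [-6.64  0.2  -2.4 ] turn 0.0
```

View pics/b5.png

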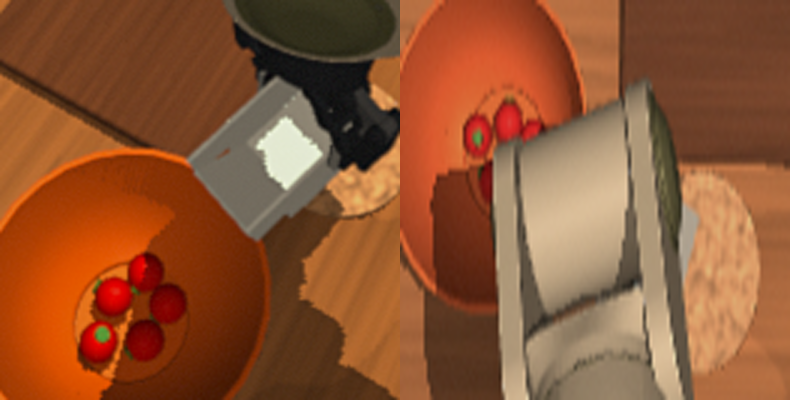

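The crop shows all five tomatoes on the bowl floor and the tub's lip on the rim, nearly level. Finish levelling.

Emit:
{"method": "move_arm", "body": {
  "rows": "-0.2 0 0.4 0 5;-0.35 0 0.8 0 5;-0.5 0 1.2 0 5;-0.6 0 1.5 0 5;-0.6 0 1.5 0 5;-0.6 0 1.5 0 5"
}}

```text
t: 45.85
position: [0.4092, 0.2372, 0.061]
orientation: [[0.328, 0.945, -0.0], [0.945, -0.328, -0.001], [-0.001, -0.0, -1.0]]
force: [-0.7, -4.5, 3.0]
grip_width: 0.0655
grip_force: 35.8
```

```bash
python3 p.py .391 .179 .1 70.8
```

```text
t 45.9 at [0.4092 0.2372 0.061 ] yaw 70.8 q6 35 w 6.55 -> shift [-6.1   0.19 -3.89] turn 0.0
```

Emit:
{"method": "move_arm", "body": {
  "rows": "0 0 -2 0 5;-3 0.1 -2 0 5;-6.1 0.2 -2 0 5;-6.1 0.2 -1 0 5;-6.1 0.2 1 0 5;-6.1 0.2 2.5 0 5;-6.1 0.2 3.5 0 5;-6.1 0.2 4 0 5;-6.1 0.2 4.3 0 5;-6.1 0.2 4.5 0 5;-6.1 0.2 4.5 0 5;-6.1 0.2 4.5 0 5"
}}

```text
t: 47.05
position: [0.3914, 0.1795, 0.0166]
orientation: [[0.328, 0.945, 0.001], [0.945, -0.328, 0.0], [0.0, 0.001, -1.0]]
force: [0.8, 0.2, -2.2]
grip_width: 0.0655
grip_force: 35.2
```

```bash
python3 p.py .391 .179 .015 70.8;python3 - <<'E'
from h import *
S=cams.capture("side");h=cv2.cvtColor(S,cv2.COLOR_RGB2HSV).astype(int)
w=((h[...,1]<60)&(h[...,2]>85)).astype(np.uint8);w[:250]=0;w=cv2.morphologyEx(w,cv2.MORPH_CLOSE,np.ones((5,5)))
for c in blobs(w,100,6000):print(cv2.boundingRect(c),cv2.approxPolyDP(cv2.convexHull(c),3,True).reshape(-1,2).tolist())
E
```

```text
t 47.0 at [0.3914 0.1795 0.0166] yaw 70.8 q6 28 w 6.55 -> shift [-0.06 -0.03  0.16] turn 0.0
(282, 272, 55, 60) [[316, 272], [327, 282], [336, 307], [304, 331], [282, 308], [282, 301], [308, 273]]
```

Emit:
{"method": "move_arm", "body": {
  "rows": "0 0 0.2 0 5;0 0 0.4 0 5;0 0 0.6 0 5;0 0 0.6 0 5;0 0 0.6 0 5"
}}

```text
t: 47.6
position: [0.3912, 0.1794, 0.0102]
orientation: [[0.328, 0.945, -0.0], [0.945, -0.328, -0.0], [-0.0, -0.0, -1.0]]
force: [0.3, 0.3, -1.0]
grip_width: 0.0654
grip_force: 35.2
```

Emit:
{"method": "move_arm", "body": {
  "rows": "0 0 0.2 0 5;0 0 0.4 0 5;0 0 0.6 0 5;0 0 0.6 0 5"
}}

```text
t: 48.0
position: [0.3911, 0.1788, 0.0052]
orientation: [[0.328, 0.945, -0.001], [0.945, -0.328, -0.001], [-0.001, -0.0, -1.0]]
force: [-7.0, -9.8, 19.4]
grip_width: 0.0659
grip_force: 38.2
```

Emit:
{"method": "move_arm", "body": {
  "rows": "0 0 -0.2 0 8.5;0 0 -0.2 0 8.5;0 0 -0.2 0 8.5;0 0 -0.2 0 8.5;0 0 -0.2 0 8.5;0 0 -2 0 8.5;0 0 -5 0 8.5;0 0 -9 0 8.5;0 0 -12 0 8.5;-4 8 -14 0 8.5;-8 14 -14 0 8.5;-8 14 -14 0 8.5"
}}

```text
t: 49.2
position: [0.49, 0.0664, 0.1438]
orientation: [[0.327, 0.945, 0.001], [0.945, -0.327, 0.0], [0.0, 0.001, -1.0]]
force: [0.7, 0.9, -0.6]
grip_width: 0.0853
grip_force: 0.0
```

```bash
cat l.py > /dev/null; python3 l.py; python3 tilt.py; python3 p.py .3 0 .2 70.8; cat > tub.py <<'E'
from h import *
for n,v in(("top",(190,240,260,310)),("side",(270,250,370,345))):
    im=cams.capture(n);h=cv2.cvtColor(im,cv2.COLOR_RGB2HSV).astype(int)
    w=((h[...,1]<60)&(h[...,2]>85)).astype(np.uint8);k=np.zeros_like(w);k[v[1]:v[3],v[0]:v[2]]=1
    w=cv2.morphologyEx(w*k,cv2.MORPH_CLOSE,np.ones((7,7)))
    for c in blobs(w,200,6000):print(n,cv2.boundingRect(c),cv2.approxPolyDP(cv2.convexHull(c),4,True).reshape(-1,2).tolist())
E
python3 tub.py
```

```text
top [398. 255.] [ 0.4621 -0.3522] 102 23 4.1
top [412. 254.] [ 0.4674 -0.3975] 99 23 3.4
top [358. 233.] [ 0.5282 -0.2312] 128 22 2.2
top [373. 233.] [ 0.5319 -0.2764] 129 23 2.8
top [329. 223.] [ 0.5607 -0.1406] 80 22 -2.9
top [314. 222.] [ 0.5614 -0.0944] 77 21 -2.9
side [309. 181.] [ 0.5603 -0.0945] 83 35 -3.9
side [350. 155.] [ 0.5087 -0.2331] 91 39 2.2
side [354. 145.] [ 0.5167 -0.277 ] 101 39 3.4
side [387. 134.] [ 0.462  -0.3746] 103 85 4.3
top red [((550, 393), 603.0), ((146, 246), 48.5), ((157, 252), 203.5), ((136, 183), 125.0)]
side red [((219, 386), 164.0), ((237, 372), 612.5), ((117, 352), 549.0), ((551, 118), 46.5)]
t 49.4 at [0.489  0.0672 0.1427] yaw 70.7 q6 13 w 8.49 -> shift [-12.58 -15.63  -5.71] turn -0.1
top (194, 255, 31, 33) [[201, 255], [221, 263], [223, 287], [194, 276]]
side (282, 266, 69, 68) [[327, 266], [350, 289], [337, 308], [304, 333], [282, 309], [282, 301]]
```

Emit:
{"method": "move_arm", "body": {
  "rows": "-40 -6 -10 0 8.5;-40 -6 -10 0 8.5;-40 -6 -10 0 8.5;-40 -6 -10 0 8.5;-40 -6 -10 0 8.5;-40 -6 -10 0 8.5;-40 -6 -10 0 8.5;-40 -6 -10 0 8.5;-40 -6 -10 0 8.5;-40 -6 -10 0 8.5;-40 -6 -10 0 8.5"
}}

```text
t: 50.6
position: [0.3014, -0.2892, 0.2429]
orientation: [[0.327, 0.945, -0.0], [0.945, -0.327, 0.001], [0.001, -0.0, -1.0]]
force: [1.5, 0.4, 1.0]
grip_width: 0.085
grip_force: 0.0
```

```bash
python3 tub.py; python3 tilt.py; python3 l.py
```

```text
top (193, 255, 47, 36) [[239, 271], [231, 290], [193, 276], [201, 255]]
side (283, 266, 68, 68) [[327, 266], [350, 289], [337, 308], [304, 333], [283, 309], [283, 301]]
top red [((550, 393), 303.0), ((146, 246), 48.5), ((157, 252), 203.5), ((136, 183), 119.5)]
side red [((219, 386), 164.0), ((237, 372), 611.5), ((117, 352), 538.0)]
top [398. 255.] [ 0.4622 -0.3522] 102 23 4.1
top [412. 254.] [ 0.4674 -0.3975] 99 23 3.4
top [358. 233.] [ 0.5282 -0.2312] 128 22 2.2
top [373. 233.] [ 0.532  -0.2761] 129 23 2.4
top [329. 222.] [ 0.5607 -0.1404] 80 22 -3.2
top [314. 222.] [ 0.5613 -0.0944] 77 21 -2.9
side [412. 272.] [0.2479 0.0323] 111 29 -68.6
side [309. 181.] [ 0.5609 -0.0951] 85 34 -5.0
side [317. 170.] [ 0.5598 -0.1402] 84 35 -2.9
side [343. 153.] [ 0.5289 -0.2322] 131 40 2.8
side [349. 143.] [ 0.5316 -0.277 ] 131 39 2.5
side [384. 131.] [ 0.4643 -0.375 ] 107 86 4.3
```

```bash
python3 - <<'E'
from h import *
print("rear",tri((239,271),(327,266)),tri((231,290),(350,289)))
print("was ",tri((242,271),(330,263)),tri((234,291),(353,286)))
print("lip",tri((201,255),(283,301)),"was",tri((205,257),(286,297)))
def mid(c):
    M=cv2.moments(c);return np.array([M["m10"]/M["m00"],M["m01"]/M["m00"]])
T,S=[[mid(c) for c in blobs(green(cams.capture(n)),60,1500)] for n in("top","side")]
for m in T:
    if not(300<m[0]<430 and 200<m[1]<280):continue
    g=proj("side",onz("top",m,.014));d=min(S,key=lambda e:np.linalg.norm(e-g));print(np.round(m),np.round(tri(m,d),4),round(np.linalg.norm(d-g),1))
E
```

```text
rear [0.40484674 0.13186226 0.06684154] [0.34720719 0.15352878 0.06300641]
was  [0.40393471 0.12283887 0.06707482] [0.34455211 0.14465187 0.06312891]
lip [0.44714731 0.24457807 0.07034443] was [0.44370892 0.23331299 0.06857965]
[398. 255.] [ 0.4597 -0.3456  0.0423] 6.2
[412. 254.] [ 0.4689 -0.4053 -0.0071] 4.3
[358. 233.] [ 0.5275 -0.2313  0.0193] 1.4
[373. 233.] [ 0.5304 -0.2767  0.0191] 1.4
[329. 223.] [ 0.5599 -0.1406  0.0186] 1.2
[314. 222.] [ 0.5604 -0.0943  0.0188] 1.2
```

```bash
python3 - <<'E'
from h import *
def mid(c):
    M=cv2.moments(c);return np.array([M["m10"]/M["m00"],M["m01"]/M["m00"]])
R={}
for n in("top","side"):
    im=cams.capture(n);h=cv2.cvtColor(im,cv2.COLOR_RGB2HSV).astype(int)
    R[n]=[mid(c) for c in blobs(green(im)&(h[...,2]>150),20,900)]
for m in R["top"]:
    if 300<m[0]<430 and 200<m[1]<290:
        g=proj("side",onz("top",m,.024));d=min(R["side"],key=lambda e:np.linalg.norm(e-g));print(np.round(m),np.round(tri(m,d),4),round(np.linalg.norm(d-g),1))
s=observe();print(s["t"],s["force"],np.abs(s["qd"]).max())
E
```

```text
[399. 254.] [ 0.4631 -0.3547  0.0276] 1.8
[414. 253.] [ 0.4668 -0.4004  0.0262] 1.6
[360. 234.] [ 0.5263 -0.2339  0.0272] 0.8
[374. 232.] [ 0.5308 -0.2792  0.0267] 0.7
[330. 223.] [ 0.5585 -0.1429  0.0261] 0.5
[315. 222.] [ 0.5595 -0.0967  0.026 ] 0.5
51.1 [0.43975485 0.20077735 0.24846433] 0.12138098802653287
```

The pale top faces of all six batons sit at the same height, about 26 to 28 mm, so they lie flat in their grooves. The tub's rear corners are as high as before, so it is upright.

```bash
python3 -c "
from workcell import order;print(order.hand_in())"
```

```text
the job is handed in; nothing more can be done
None
```

I handed the job in at about 51 s of robot time, with no verdict returned. By my last measurements all six batons lie flat in their dishes, the five tomatoes are in the bowl, and the empty tub stands upright about 3 mm from the mat's centre. No move was aimed at the bystanders, but I did not measure them again at the end.

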